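# Load a turned leg into the drilling jig by way of the 45-degree block

## Task

Lift the square-headed leg straight out of the rack by its head, park it on the sloped block with its foot down and let go, then take it afresh by the side of its shaft. Lay it level in the drilling jig, square head in the square seat and hard up against the end stop, and swing the hinged leaf fully shut over it. Do not let the leg fall, and leave the two round-headed spindles and everything else on the bench where they are.

Things in the scene. Friction and masses are not known exactly. Their poses are not given: they have to be found in the camera images.
- leg_mid (a point): LEG: pale wooden furniture leg, loose, 0.10 to 0.21 kg, 220 mm long. This point: mid-length on its axis, 110 mm from each end; z runs from foot to head. Round shaft, 32 mm diameter at z +33 mm, 29.6 mm here, tapering to 20 mm at the flat foot; bead 41 mm across at z +38 to +48 mm; square head above. Centre of mass about 37 mm headwards. Starts standing foot down in a rack hole, at any turn.
- leg_end (a point): Centre of the end face of the leg's square head, 110 mm along +z from leg_mid, same axes. The head is 44 x 44 mm and 60 mm long, its four like faces square to these x and y axes.
- rack: Fixed beech block 300 x 85 x 62 mm, origin under its centre, long side along its x, with three upright holes 90 mm apart in a row (x = -90, 0, +90 mm), 27 mm wide, 50 mm deep, floor 12 mm above the bench: the leg stands in one, the spindles in the others. A leg is clear after rising 50 mm.
- spindle_a_mid (a point): Mid-height of a round-headed turned spindle (cylindrical head), 217 mm tall, 41 mm across, loose, standing in the rack; a bystander.
- spindle_b_mid (a point): The same for the second, identical spindle; a bystander.
- block: Parking block: fixed dark wooden wedge 76 mm wide, 171 mm long, 163 mm high, origin on the bench under its middle. Its upper face slopes at 45 degrees and rises towards its +x. At the low end a ledge square to the slope, then a V saddle for the foot end of the shaft (10 to 35 mm up the slope from the ledge); between the saddles the shaft lies free, its axis 36 mm off the slope.
- block_rest (a point): Where leg_mid lies when the leg is parked, foot on the ledge; axes as block. The leg's axis, foot to head, then points along (0.707, 0, 0.707), one head face flat on the upper saddle. That saddle carries the head from 158 to 200 mm up the slope, with two low cheeks (54 mm apart, 14 mm high) from 158 to 178 mm; the head's last 42 mm stand clear of the cheeks.
- jig_stop (a point): DRILLING JIG: fixed plywood base 275 x 130 x 18 mm with beech seats. This point: centre of the end stop's inner face, 58 mm above the bench, where leg_end lies when the leg is home. x (level) points into the stop, along the leg from foot to head; z up. The stop is 15 mm thick, 78 mm wide, and rises to z +14 mm.
- jig_seat (a point): Centre of the floor of the jig's square seat, 32 mm before the stop face and 22 mm below jig_stop; axes as jig_stop. Cheeks at y +-24.5 mm, flaring outwards from z +30 mm up to their tops at z +45 mm, along the last 63 mm before the stop.
- jig_vee (a point): Point on the leg's line at the middle of the jig's V saddle for the foot end, 197 mm from the stop face, axes as jig_stop; open above, 25 mm long. Between saddle and seat (122 mm) the shaft lies free, its axis 40 mm above the base.
- leaf_hinge (a point): Middle of the leaf's hinge line, which runs along the jig's x: from jig_stop at x -25, y -42, z +28 mm (axes as jig_stop).
- leaf (a joint): Hinged leaf: aluminium plate 40 mm wide (along the hinge), 96 mm from hinge line to free edge, 8 mm thick, with a drill bush. 0 rad = shut, level over the seat, 2 mm above a seated head; grows as it swings up and back, 1.57 upright, limit 2.5. Direction hinge to edge in jig axes: (0, cos, sin). Starts at 2.0 to 2.35. Stiff hinge (0.13 N m, 1.5 N at the edge): stays where it is left.
- leaf_edge (a point): Near the middle of the leaf's free edge (which has a 12 mm thick rim), at mid-thickness, 90 mm from the hinge line.
- mallet_mid (a point): Middle of a wooden joiner's mallet lying on the bench, 280 mm long, 60 mm high; a bystander.
- square_mid (a point): Near the corner of a try square, dark wooden stock and steel blade, lying on the bench, 17 mm high; a bystander.
- pencil_mid (a point): Middle of a carpenter's pencil, 165 mm long, 8 mm thick; a bystander.
- cork_block_mid (a point): Centre of a cork sanding block 105 x 62 x 32 mm; a bystander.
- screwdriver_grip (a point): Handle of a 210 mm screwdriver lying on the bench; a bystander.

How it is judged:
By the outcome, as a careful person would: the job done as asked, in the order asked, and still so for the second after the job is handed in, with the robot touching nothing.
It also fails if it takes over 69 s, if anything falls off the work surface, if the arm or the gripper's body presses on something with over 40 N, if the wrist force passes 120 N, or if a joint passes its speed limit or range.

## Robot

A 7-joint arm with a two-finger parallel gripper is mounted at the origin on the work surface. World frame = base frame: x ahead of the robot, y to its left, z up, the work surface at z = 0. Lengths are in m, angles in rad, forces in N, time in s.
With the tool pointing down it reaches from about 0.4 to 0.875 m from the base axis. Payload 19.3 kg.
Tool frame: the origin (TCP) lies between the finger pads; the fingertips stand ahead of it and the grasp point (between the pads) lies 8 mm behind it (bot.tip_extent is the x of the fingertips in the tool frame, in m); x points along the fingers, y is the direction in which the jaws open and shut, and the axes are right-handed (so a half turn about x gives the same grasp; the last joint's range is limited). The gripper opens to 85 mm and grips with 20 to 120 N. Pads are 22 mm wide; open, the fingers measure 114 mm over their backs; the gripper's body (76 mm by 85 mm) begins 54 mm behind the grasp point. The pads swing forward as they close: fully open they stand 13 mm farther back than shut.
Start: joints at [-1.352, 0.521, -0.036, 1.599, 0.021, 1.021, -0.113], TCP at [0.178, 0.599, 0.242] pointing down, gripper open.
Joint ranges: [-2.91, 2.91], [-0.3, 2.13], [-1.5, 1.42], [0.17, 2.43], [-1.26, 4.41], [0.16, 1.93], [-2.52, 2.52]. Speed limits (rad/s): [1.89, 1.89, 2.39, 2.39, 3.01, 3.01, 3.01].

## Interface

Orientations are given as [roll, pitch, yaw] about the fixed x, y, z axes, in that order (R = Rz(yaw) Ry(pitch) Rx(roll)).
In Python, from workcell import observe, grab_frame, camera_info, bot, nets gives the robot as it stands.
- The arm moves only by the tool jog_arm, never from a script. Its argument "commands" is a list of rows, each a list of 6 numbers: the shift along the tool's x, y, z in mm, then the turn, a rotation vector about the tool's x, y, z in rad. A call has 1 to 20 rows; each row shifts and turns the pose as measured when the row begins, along the tool's axes as they then stand; what a row does not reach is not made up. A row lasts 1/10 s, in which the tool goes at most 50 mm and 8.59 degrees, less where a joint would pass 70% of its speed; a pose out of reach is approached as far as the arm can. A call is refused whole if a number of a shift passes 50 or a number of a turn 0.15, either way. A call with a gripper value outside its range is refused whole. "gripper" is the closure in counts, from 0 (fully open) to 255 (shut), set as the call begins (left out, the last holds). The fingers move at their own pace and stop on an object; "newtons" is the grip in N (left out, the last holds). Time passes only in rows, so rows that do not move let the fingers close. It gives the time, the measured TCP pose, the force and the opening at its end, in the units of the state.
- observe(): the state, without advancing time (a new reading comes with each control period).
- grab_frame(name): name is "scene" or "top" or "wrist"; returns the picture (384x512x3 uint8, red, green, blue); there is no depth.
- camera_info(name): a dict with "fov_y" (degrees; the focal length in pixels is half the picture's height over the tangent of half this angle, whatever the lens; pixels are square), "cx", "cy" (the principal point, pixels), "R" (3x3) and "t" (3): a world point X has camera coordinates R X + t; the wrist camera has in their place "tool_from_camera" (4x4, takes a point from camera to tool coordinates, whose origin is the TCP and whose axes are the tool frame's). Camera axes: x right, y down, z forward; pixel columns grow to the right and rows downward; lengths in m; the calibration is good to about 2 mm. A picture is of the moment at which its call begins: read the wrist's pose just before it. camera_info takes no time and is no camera call.
- bot.job_done(): hands the job in, once; it reports no verdict.
Trained networks look in the newest picture that a camera, given by its name, has taken for a name from the list of things; names that differ only in an ending like _2 or _b are one class to them, and where a whole thing is asked for, a point or a joint stands for the part that bears it (a point fixed in the world has none). Each returns a list of dicts, best first, with "p" (0 to 1); they miss things now and then, are a little off and sometimes report something else, mostly with a low value. They report only what shows in the picture. A call takes as long as a camera call.
- nets.find_in(camera, name): "rect" ([left, top, right, bottom] in pixels, round what is visible of it).
- nets.silhouettes(camera, name): "mask" (384x512 bool, what is visible of it) and "rect" ([left, top, right, bottom] in pixels, round what is visible of it).
- nets.pinpoint(camera, name): "location" ([column, row] in pixels: a listed point, or the origin of a listed thing).
The state is a dict: "clock": time; "qpos": joint angles; "qd": joint speeds; "joint_efforts": joint torques, N m; "position": TCP position; "tool_rot": TCP orientation; "force": force on the tool from outside, world axes, zero at the start; "moment": the same for the moment, N m; "grip_width": finger opening in m.
Only numpy, scipy, OpenCV 4.12 (cv2) and the standard library are available. Lean on these libraries where they do the work, as an engineer would, in place of code of your own. Each camera call takes 0.05 s, during which the arm holds its last target.

## Working session

There is one attempt and no reset: what is moved stays moved. The work goes in short steps, Python scripts to look and compute and a tool call to move; the robot and the scene stay as the last step left them, time stands still between calls to the robot, and variables do not carry over. Pictures are saved under pics/ and viewed, and the job is handed in when it is done.

Besides the shell and the picture viewer there is one more tool, called after "Request:" by a JSON object that holds its "op" and its "data". jog_arm: Moves the arm, as the interface text tells. Its arguments: {"type":"object","properties":{"commands":{"type":"array","items":{"type":"array","items":{"type":"number"}}},"gripper":{"type":"number"},"newtons":{"type":"number"}},"required":["commands"]}

```bash
ls; mkdir -p pics; python3 - <<'E'
from workcell import observe, grab_frame, camera_info, bot, nets
import cv2
print(observe())
print(bot.tip_extent)
for n in ("scene","top","wrist"):
    f=grab_frame(n); cv2.imwrite(f"pics/{n}0.png",f[:,:,::-1]); print(n,camera_info(n))
E
```

```text
pics
{'clock': 0.0, 'qpos': array([-1.35220394,  0.52199704, -0.03632802,  1.59999813,  0.02117624,
        1.02109877, -0.112793  ]), 'qd': array([-0.00013131,  0.00150136,  0.00067901, -0.00021896, -0.00154543,
        0.00013939, -0.00023701]), 'joint_efforts': array([-4.56419921e-04, -9.27101970e+01,  1.97929479e+00, -3.69908094e+01,
        1.78083417e-02,  8.55184975e-03, -2.51805676e-05]), 'position': array([0.17793298, 0.59880089, 0.24173983]), 'tool_rot': array([-1.51775215,  1.56967902, -1.80655957]), 'force': array([ 0.42985156,  0.79551396, -0.409728  ]), 'moment': array([-0.01070038,  0.00470658, -0.06053438]), 'grip_width': 0.08579976712504184}
0.011
scene {'fov_y': 54.29170736245879, 'cx': 258.95707162930955, 'cy': 196.38646095097005, 'R': array([[-0.69014087,  0.72358306, -0.01153815],
       [ 0.54294938,  0.50718296, -0.66930667],
       [-0.47844702, -0.46818052, -0.74289666]]), 't': array([ 0.43668693, -0.19747973,  1.52928418])}
top {'fov_y': 56.96008400525138, 'cx': 254.8316117479075, 'cy': 189.97124969685743, 'R': array([[ 0.0179691 , -0.99983348,  0.00318184],
       [-0.9936705 , -0.0182111 , -0.11084803],
       [ 0.11088751, -0.00116986, -0.99383228]]), 't': array([-0.06361942,  0.58588856,  0.96060322])}
wrist {'fov_y': 69.12853782789432, 'cx': 255.10559493797334, 'cy': 185.2021075519636, 'tool_from_camera': array([[-5.20690285e-04, -3.29087817e-01,  9.44299178e-01,
        -1.31893256e-01],
       [ 9.99999827e-01,  8.72584432e-05,  5.81813369e-04,
         3.14097647e-04],
       [-2.73865768e-04,  9.44299317e-01,  3.29087715e-01,
        -8.53207041e-02],
       [ 0.00000000e+00,  0.00000000e+00,  0.00000000e+00,
         1.00000000e+00]])}
```

View pics/scene0.png

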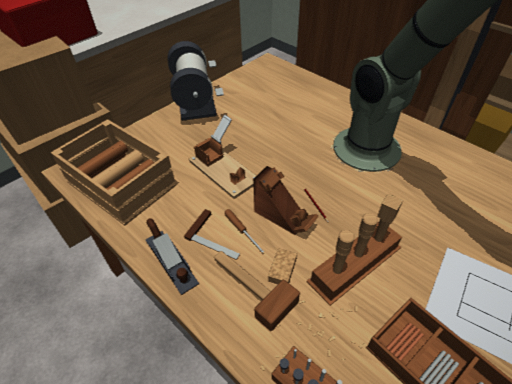

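View pics/top0.png

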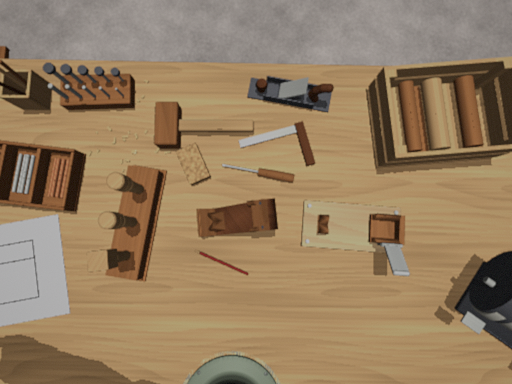

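View pics/wrist0.png

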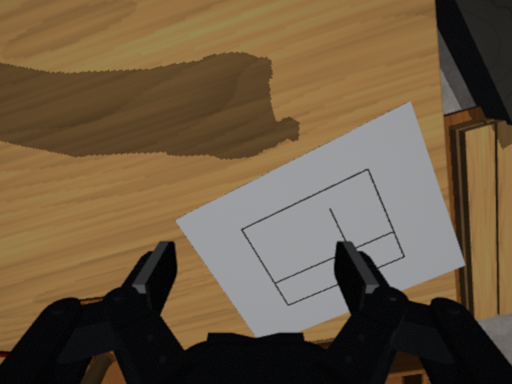

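The leg is in the hole nearest the robot, with its head at about (100,260) in the top view. The block is at about (237,218) and the jig at about (350,228), with its leaf up. Next I'll triangulate from the scene and top views.

```bash
cat > h.py <<'E'
from workcell import observe, grab_frame, camera_info, bot, nets
import numpy as np, cv2
from scipy.optimize import least_squares
from scipy.spatial.transform import Rotation as Ro
def rpy(r): return Ro.from_euler('xyz',r)
def cam(n,st=None):
    c=camera_info(n); f=192/np.tan(np.radians(c['fov_y'])/2)
    K=np.array([[f,0,c['cx']],[0,f,c['cy']],[0,0,1.]])
    if n=='wrist':
        T=np.eye(4);st=st or observe();T[:3,:3]=rpy(st['tool_rot']).as_matrix();T[:3,3]=st['position']
        W=np.linalg.inv(T@c['tool_from_camera']);R,t=W[:3,:3],W[:3,3]
    else: R,t=np.array(c['R']),np.array(c['t'])
    return K,R,t
def proj(C,X):
    K,R,t=C; p=(np.atleast_2d(X)@R.T+t)@K.T; return p[:,:2]/p[:,2:]
def ray(C,uv):
    K,R,t=C; d=R.T@np.linalg.solve(K,[uv[0],uv[1],1]); return -R.T@t,d/np.linalg.norm(d)
def at_z(C,uv,z):
    o,d=ray(C,uv); return o+d*(z-o[2])/d[2]
def tri(Cs,uvs):
    A=np.zeros((3,3));b=np.zeros(3)
    for C,u in zip(Cs,uvs):
        o,d=ray(C,u);P=np.eye(3)-np.outer(d,d);A+=P;b+=P@o
    X=np.linalg.solve(A,b); return X,[np.linalg.norm(proj(C,X)[0]-u) for C,u in zip(Cs,uvs)]
E
python3 - <<'E'
from h import *
Cs=[cam('scene'),cam('top')]
for n in ['leg_mid','leg_end','rack','spindle_a_mid','block','block_rest','jig_stop','jig_seat','jig_vee','leaf_hinge','leaf_edge']:
    r=[nets.pinpoint(c,n) for c in('scene','top')]
    print(n,[[(np.round(d['location'],1).tolist(),round(d['p'],2)) for d in x[:3]] for x in r])
    if all(r):
        X,e=tri(Cs,[x[0]['location'] for x in r]); print('   ',X.round(4),np.round(e,1))
print(observe()['clock'])
E
```

```text
leg_mid [[([263.3, 293.1], 0.73), ([384.0, 225.8], 0.63)], [([114.9, 256.1], 0.71), ([269.2, 174.0], 0.48)]]
    [0.5873 0.2223 0.0738] [69.8 79.3]
leg_end [[], []]
rack [[([354.2, 264.4], 0.69), ([282.3, 218.1], 0.5), ([285.4, 194.6], 0.25)], [([140.7, 220.9], 0.85)]]
    [ 0.4942  0.275  -0.0023] [0.6 0.7]
spindle_a_mid [[([363.1, 242.4], 0.95), ([340.0, 257.2], 0.53)], [([122.2, 219.9], 0.85)]]
    [0.4945 0.2809 0.1224] [0.1 0.2]
block [[([281.2, 218.1], 0.71)], [([237.8, 221.4], 0.61), ([322.2, 223.7], 0.57), ([289.0, 141.0], 0.24)]]
    [ 0.5027 -0.0097 -0.0073] [1.6 2. ]
block_rest [[], [([233.0, 220.1], 0.74)]]
jig_stop [[([206.4, 146.3], 0.71)], [([396.8, 229.0], 0.81)]]
    [ 0.4816 -0.433   0.0608] [1.4 2.1]
jig_seat [[([211.8, 158.5], 0.74)], [([378.2, 230.5], 0.61)]]
    [ 0.4798 -0.404   0.012 ] [0.1 0.2]
jig_vee [[([262.5, 292.0], 0.72), ([240.0, 170.8], 0.71)], [([324.4, 224.3], 0.76), ([394.5, 246.7], 0.46)]]
    [ 0.4629 -0.3096 -0.8806] [22.7 24. ]
leaf_hinge [[([215.5, 139.2], 0.9), ([204.0, 231.2], 0.57), ([283.5, 219.7], 0.16)], []]
leaf_edge [[([226.2, 115.5], 0.61)], [([403.4, 268.5], 0.84)]]
    [ 0.3895 -0.404   0.1697] [0.9 1.5]
1.25
```

```bash
cat >> h.py <<'E'
from scipy.linalg import logm,expm
def pose(p,R):
    T=np.eye(4);T[:3,:3]=R;T[:3,3]=p;return T
def cur():
    s=observe();return pose(s['position'],rpy(s['tool_rot']).as_matrix())
def toolR(x,y):
    x=np.array(x,float);x/=np.linalg.norm(x);y=np.array(y,float);y-=x*(x@y);y/=np.linalg.norm(y)
    return np.c_[x,y,np.cross(x,y)]
def rows(T0,T1,step=40,ang=0.11,nmin=1):
    D=np.linalg.inv(T0)@T1
    w=np.linalg.norm(Ro.from_matrix(D[:3,:3]).as_rotvec());d=np.linalg.norm(D[:3,3])
    n=max(nmin,int(np.ceil(max(d*1000/step,w/ang))))
    L=np.real(logm(D));M=expm(L/n)
    r=np.r_[M[:3,3]*1000,Ro.from_matrix(M[:3,:3]).as_rotvec()]
    print('n',n,'row',np.round(r[:3],1).tolist()+np.round(r[3:],4).tolist(),'dist',round(d*1000,1),'ang',round(w,3))
    return n,r
E
python3 - <<'E'
from h import *
T=cur();print(T.round(3))
C=[cam('scene'),cam('top')]
for c in C: 
    print(proj(c,[[.4055,.2916,.232],[.4055,.2916,.062]]).round(1))
T1=pose([.40,.33,.44],T[:3,:3]); rows(T,T1)
for n,C in (('scene',C[0]),('top',C[1])):
    im=cv2.imread(f'pics/{n}0.png'); 
    box=(300,190,420,300) if n=='scene' else (80,150,180,290)
    cv2.imwrite(f'pics/{n}0z.png',cv2.resize(im[box[1]:box[3],box[0]:box[2]],None,fx=4,fy=4,interpolation=cv2.INTER_CUBIC))
E
```

```text
[[-0.     0.285  0.959  0.178]
 [ 0.     0.959 -0.285  0.599]
 [-1.     0.    -0.     0.242]
 [ 0.     0.     0.     1.   ]]
[[392.2 202. ]
 [378.2 238.3]]
[[ 96.2 259.4]
 [124.4 254. ]]
n 11 row [-18.0, -17.7, 26.3, 0.0, -0.0, 0.0] dist 401.0 ang 0.0
```

View pics/top0z.png

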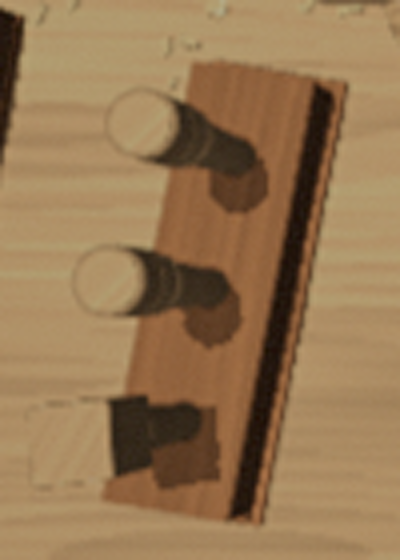

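Request:
{"op": "jog_arm", "data": {"commands": [[-40, 0, 0, 0, 0, 0], [-40, 0, 0, 0, 0, 0], [-20, -25, 35, 0, 0, 0], [-20, -25, 35, 0, 0, 0], [-20, -25, 35, 0, 0, 0], [-20, -25, 35, 0, 0, 0], [-10, -25, 35, 0, 0, 0], [-10, -25, 35, 0, 0, 0], [-10, -20, 30, 0, 0, 0], [0, -20, 30, 0, 0, 0], [0, -5, 20, 0, 0, 0], [0, 0, 0, 0, 0, 0], [0, 0, 0, 0, 0, 0]]}}

```text
clock: 2.55
position: [0.4079, 0.3181, 0.441]
tool_rot: [0.672, 1.568, 0.384]
force: [0.4, -0.4, -0.1]
grip_width: 0.0855
```

```bash
python3 - <<'E'
from h import *
s=observe();print(s['clock'],s['position'],s['force'])
cv2.imwrite('pics/w1.png',grab_frame('wrist')[:,:,::-1])
C=cam('wrist',s)
for n in ['leg_mid','leg_end','rack']:
    print(n,nets.pinpoint('wrist',n))
m=nets.silhouettes('wrist','leg_mid')
print([(d['p'],d['rect']) for d in m])
print(proj(C,[[.4055,.2916,.232],[.4055,.2916,.062],[.4942,.275,.062]]))
E
```

```text
2.55 [0.40786    0.31811231 0.44095541] [ 0.4152133  -0.39703513 -0.10626338]
leg_mid [{'location': [237.6, 149.9], 'p': 0.67}]
leg_end [{'location': [234.1, 164.0], 'p': 0.57}]
rack [{'location': [244.7, 175.6], 'p': 0.7}, {'location': [238.4, 143.0], 'p': 0.27}]
[(0.89, [211.9, 133.7, 253.3, 183.8])]
[[233.73389886 163.77279716]
 [240.22930021 139.84805918]
 [245.81311286 185.91666035]]
```

View pics/w1.png

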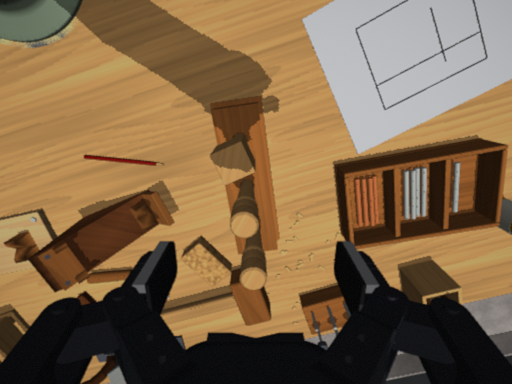

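```bash
python3 - <<'E'
import cv2
im=cv2.imread('pics/w1.png')[115:215,190:290]
cv2.imwrite('pics/w1z.png',cv2.resize(im,None,fx=6,fy=6,interpolation=cv2.INTER_CUBIC))
im=cv2.imread('pics/w1.png')[90:330,190:300]
E
```

```text
(no output)
```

View pics/w1z.png

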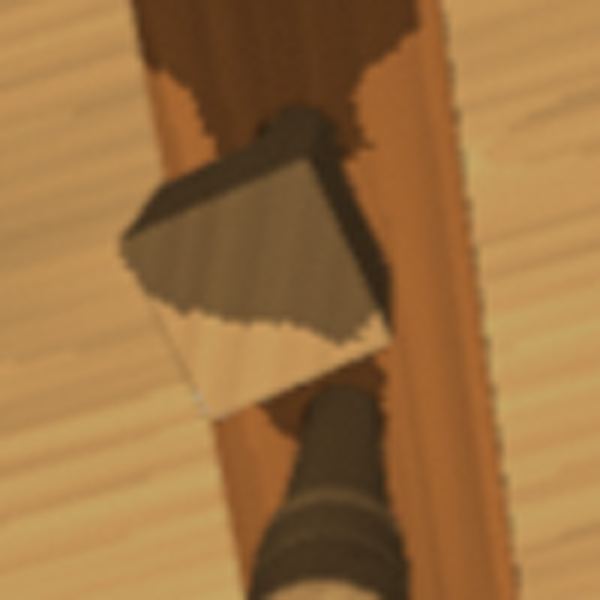

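The head's end-face corners in the crop are at (122,242), (307,157), (390,343) and (208,422). I'll put them on the plane z = 0.232.

```bash
python3 - <<'E'
from h import *
s=observe();C=cam('wrist',s)
q=np.array([(122,242),(307,157),(390,343),(208,422)])/6+[190-.4,115-.4]
P=np.array([at_z(C,u,.232) for u in q]);c=P.mean(0);print(P.round(4).tolist(),c.round(4))
for i in range(4):
    e=P[(i+1)%4]-P[i];print(np.linalg.norm(e).round(4),(np.degrees(np.arctan2(e[1],e[0]))).round(1))
T=cur();print('jaw yaw',np.degrees(np.arctan2(T[1,1],T[0,1])))
E
```

```text
[[0.3857, 0.2673, 0.232], [0.3796, 0.3095, 0.232], [0.4224, 0.3146, 0.232], [0.4284, 0.2719, 0.232]] [0.404  0.2908 0.232 ]
0.0426 98.2
0.0431 6.8
0.0431 -82.1
0.0429 -173.9
jaw yaw 73.60713437462275
```

```bash
python3 - <<'E'
from h import *
a=np.radians(97.25)
R=toolR([0,0,-1],[np.cos(a),np.sin(a),0])
T=cur();rows(T,pose([.404,.2908,.29],R),step=30,ang=.1)
E
```

```text
n 6 row [25.1, -4.8, -0.0, -0.0688, 0.0004, -0.0002] dist 153.4 ang 0.413
```

Request:
{"op": "jog_arm", "data": {"commands": [[25, -5, 0, -0.069, 0, 0], [25, -5, 0, -0.069, 0, 0], [25, -5, 0, -0.069, 0, 0], [25, -5, 0, -0.069, 0, 0], [25, -5, 0, -0.069, 0, 0], [25, -5, 0, -0.069, 0, 0], [0, 0, 0, 0, 0, 0]]}}

```text
clock: 3.5
position: [0.4011, 0.2925, 0.2859]
tool_rot: [0.668, 1.567, 0.821]
force: [-0.3, 0.5, 0.7]
grip_width: 0.0857
```

```bash
python3 - <<'E'
from h import *
s=observe();print(s['clock'],s['position'],s['qpos'].round(2))
a=np.radians(97.25)
R=toolR([0,0,-1],[np.cos(a),np.sin(a),0])
T=cur();rows(T,pose([.404,.2908,.29],R),step=30,ang=.1)
im=grab_frame('wrist')[:,:,::-1].copy()
C=cam('wrist',s)
c=np.array([.404,.2908,.232]);u=R[:,1]*.022;v=R[:,2]*.022
q=proj(C,[c+u+v,c+u-v,c-u-v,c-u+v]);print(q.round(1))
cv2.imwrite('pics/w2raw.png',im)
z=cv2.resize(im,None,fx=1.5,fy=1.5,interpolation=cv2.INTER_CUBIC)
cv2.polylines(z,[np.int32(q*1.5+.25)],True,(0,0,255),1)
cv2.imwrite('pics/w2.png',z)
E
```

```text
3.5 [0.40114242 0.29251589 0.28590728] [-0.81  0.26  0.07  1.88 -0.02  0.99  1.  ]
n 1 row [-4.1, -2.1, 2.6, 0.0257, 0.0031, -0.0025] dist 5.3 ang 0.026
[[279.6 241.4]
 [283.  187. ]
 [220.8 185.5]
 [221.7 240.2]]
```

View pics/w2.png

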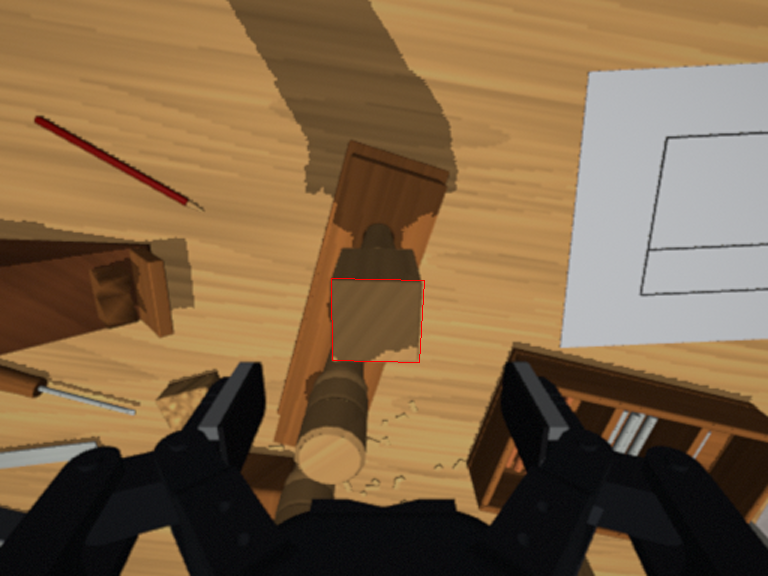

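The predicted head outline lies on the real one, so I'm descending.

Request:
{"op": "jog_arm", "data": {"commands": [[20, -2, 2.6, 0.026, 0.003, -0.002], [20, 0, 0, 0, 0, 0], [20, 0, 0, 0, 0, 0], [19, 0, 0, 0, 0, 0], [0, 0, 0, 0, 0, 0]]}}

```text
clock: 4.05
position: [0.4071, 0.2978, 0.2138]
tool_rot: [0.733, 1.558, 0.847]
force: [-0.2, 0.1, 0.6]
grip_width: 0.0854
```

```bash
python3 - <<'E'
from h import *
a=np.radians(97.25)
R=toolR([0,0,-1],[np.cos(a),np.sin(a),0])
T=cur();print(T[:3,3]);rows(T,pose([.404,.2908,.207],R),step=30,ang=.1)
E
```

```text
[0.40711327 0.29780457 0.21383509]
n 1 row [6.7, -6.7, -4.0, -0.0126, 0.0097, -0.0086] dist 10.3 ang 0.018
```

Request:
{"op": "jog_arm", "data": {"commands": [[3.5, -6.5, -4, -0.012, 0.01, -0.009], [3.5, 0, 0, 0, 0, 0], [0, 0, 0, 0, 0, 0]]}}

```text
clock: 4.35
position: [0.4047, 0.2922, 0.21]
tool_rot: [0.555, 1.568, 0.68]
force: [0.6, -0.1, -0.2]
grip_width: 0.0856
```

```bash
python3 - <<'E'
from h import *
a=np.radians(97.25)
R=toolR([0,0,-1],[np.cos(a),np.sin(a),0])
T=cur();print(T[:3,3]);rows(T,pose([.404,.2908,.207],R),step=30,ang=.1)
E
```

```text
[0.40473716 0.29217178 0.2099918 ]
n 1 row [3.0, -1.3, -0.9, -0.0012, 0.0022, -0.0014] dist 3.4 ang 0.003
```

Request:
{"op": "jog_arm", "data": {"commands": [[3, -1.3, -0.9, 0, 0, 0], [0, 0, 0, 0, 0, 0]]}}

```text
clock: 4.55
position: [0.4043, 0.291, 0.2079]
tool_rot: [0.6, 1.567, 0.725]
force: [-0.1, 0.8, -0.7]
grip_width: 0.0854
```

Request:
{"op": "jog_arm", "data": {"commands": [[0, 0, 0, 0, 0, 0], [0, 0, 0, 0, 0, 0], [0, 0, 0, 0, 0, 0], [0, 0, 0, 0, 0, 0], [0, 0, 0, 0, 0, 0], [0, 0, 0, 0, 0, 0]], "gripper": 255, "newtons": 60}}

```text
clock: 5.15
position: [0.4046, 0.2909, 0.2086]
tool_rot: [0.552, 1.566, 0.676]
force: [-0.4, -0.4, 1.0]
grip_width: 0.0433
```

Request:
{"op": "jog_arm", "data": {"commands": [[-8, 0, 0, 0, 0, 0], [-10, 0, 0, 0, 0, 0], [-10, 0, 0, 0, 0, 0]]}}

```text
clock: 5.45
position: [0.4039, 0.2905, 0.2374]
tool_rot: [0.541, 1.568, 0.665]
force: [0.3, -0.7, -1.3]
grip_width: 0.0431
```

```bash
python3 - <<'E'
from h import *
a=np.radians(97.25)
R=toolR([0,0,-1],[np.cos(a),np.sin(a),0])
s=observe();print(s['force'],s['grip_width'])
T=cur();print(T[:3,3]);rows(T,pose([.4046,.2908,.275],R),step=13,ang=.1)
E
```

```text
[ 0.32793653 -0.74400685 -1.3356173 ] 0.043087856174457595
[0.40393831 0.29054909 0.23742769]
n 3 row [-12.5, 0.1, 0.2, -0.0007, 0.0007, -0.0004] dist 37.6 ang 0.003
```

Request:
{"op": "jog_arm", "data": {"commands": [[-12, 0, 0, 0, 0, 0], [-12, 0, 0, 0, 0, 0], [-15, 0, 0, 0, 0, 0], [-25, 0, 0, 0, 0, 0], [-30, 0, 0, 0, 0, 0], [-30, 0, 0, 0, 0, 0], [-30, 0, 0, 0, 0, 0], [-20, 0, 0, 0, 0, 0], [-10, 0, 0, 0, 0, 0], [0, 0, 0, 0, 0, 0]]}}

```text
clock: 6.45
position: [0.4023, 0.2891, 0.4385]
tool_rot: [0.654, 1.561, 0.778]
force: [-0.5, -0.6, -1.8]
grip_width: 0.0432
```

```bash
python3 - <<'E'
from h import *
s=observe();print(s['position'],s['qpos'].round(2),s['grip_width'])
for n in ("scene","top","wrist"):
    cv2.imwrite(f"pics/{n}3.png",grab_frame(n)[:,:,::-1])
im=cv2.imread('pics/wrist3.png');cv2.imwrite('pics/wrist3z.png',im)
im=cv2.imread('pics/top3.png')[170:270,180:420];cv2.imwrite('pics/top3z.png',cv2.resize(im,None,fx=3.3,fy=3.3,interpolation=cv2.INTER_CUBIC))
im=cv2.imread('pics/scene3.png')[100:250,180:330];cv2.imwrite('pics/scene3z.png',cv2.resize(im,None,fx=4,fy=4,interpolation=cv2.INTER_CUBIC))
E
```

```text
[0.40225842 0.28906034 0.43848927] [-0.82  0.15  0.09  1.64 -0.01  1.35  0.97] 0.043225892811813126
```

View pics/wrist3.png

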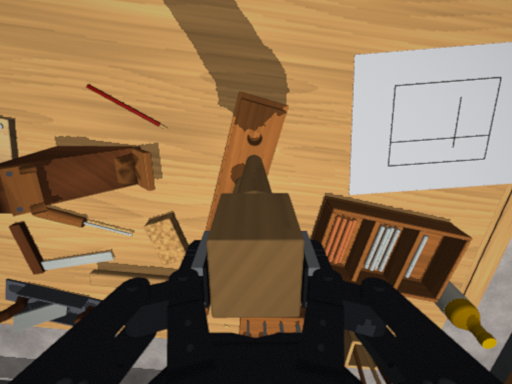

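View pics/top3z.png

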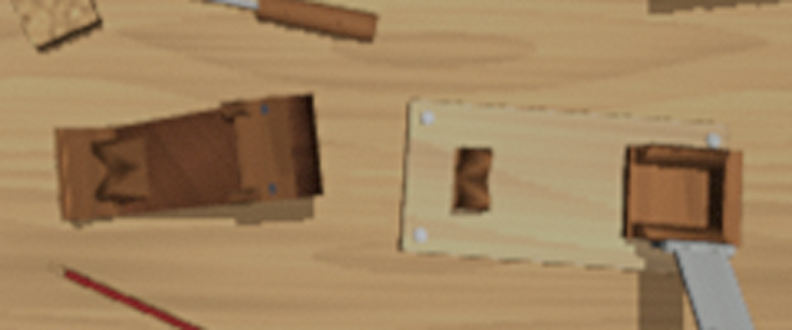

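View pics/scene3z.png

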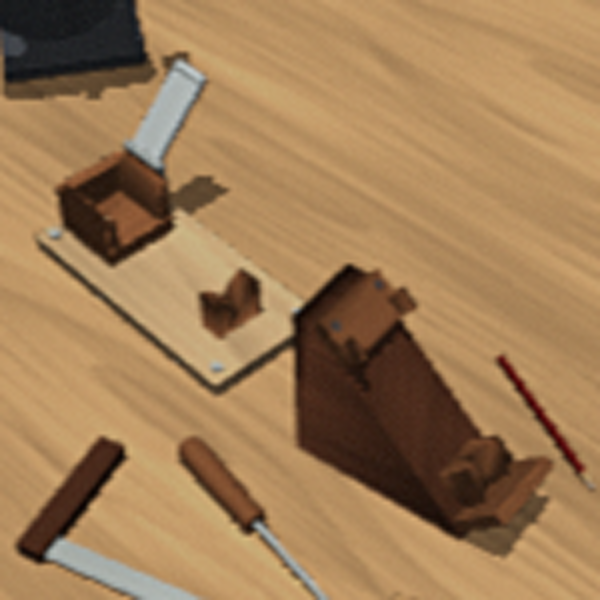

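```bash
python3 - <<'E'
from h import *
b=np.radians(5)
R=toolR([0,0,-1],[np.cos(b),np.sin(b),0])
T=cur();rows(T,pose([.43,.0,.47],R),step=30,ang=.13)
rows(T,pose(T[:3,3]+[.014,-.145,.016],toolR([0,0,-1],[np.cos(b+.8),np.sin(b+.8),0])),step=30,ang=.13)
E
```

```text
n 13 row [-2.6, -18.8, 16.3, 0.1237, 0.0001, -0.0006] dist 292.1 ang 1.608
n 7 row [-2.3, -20.3, 6.7, 0.1154, 0.0005, -0.0009] dist 146.6 ang 0.808
```

Request:
{"op": "jog_arm", "data": {"commands": [[-10, -30, 0, 0.06, 0, 0], [-10, -40, 0, 0.11, 0, 0], [-10, -40, 0, 0.12, 0, 0], [0, -35, 5, 0.12, 0, 0], [0, -30, 8, 0.12, 0, 0], [0, -25, 10, 0.12, 0, 0], [0, -20, 12, 0.12, 0, 0], [0, -15, 12, 0.12, 0, 0], [0, -10, 14, 0.12, 0, 0], [0, -5, 14, 0.12, 0, 0]]}}

```text
clock: 7.6
position: [0.4046, -0.0027, 0.4583]
tool_rot: [-1.917, 1.561, -2.973]
force: [0.5, -0.6, -1.7]
grip_width: 0.0434
```

```bash
python3 - <<'E'
from h import *
b=np.radians(5)
R=toolR([0,0,-1],[np.cos(b),np.sin(b),0])
T=cur();rows(T,pose([.43,.0,.46],R),step=30,ang=.13); print(observe()['qpos'].round(2))
E
```

```text
n 4 row [-0.5, 6.2, 1.6, 0.1069, -0.0003, 0.0024] dist 25.6 ang 0.428
[-0.52 -0.04  0.37  1.78  0.01  1.4   0.36]
```

Request:
{"op": "jog_arm", "data": {"commands": [[0, 6, 1.5, 0.107, 0, 0.002], [0, 6, 1.5, 0.107, 0, 0.002], [0, 6, 1.5, 0.107, 0, 0.002], [0, 6, 1.5, 0.107, 0, 0.002], [0, 0, 0, 0, 0, 0]]}}

```text
clock: 8.1
position: [0.4276, -0.0054, 0.4544]
tool_rot: [-1.525, 1.562, -3.04]
force: [-0.4, -0.2, -1.2]
grip_width: 0.0432
```

```bash
python3 - <<'E'
from h import *
import pickle
s=observe();print(s['position'],s['qpos'].round(2),s['grip_width'])
cv2.imwrite('pics/w4.png',grab_frame('wrist')[:,:,::-1]);pickle.dump(s,open('s4.pkl','wb'))
for n in ['block','block_rest','jig_stop','jig_seat','jig_vee']:
    print(n,[(d['location'],d['p']) for d in nets.pinpoint('wrist',n)])
im=cv2.imread('pics/w4.png');cv2.imwrite('pics/w4z.png',cv2.resize(im,None,fx=1.56,fy=1.56,interpolation=cv2.INTER_CUBIC))
E
```

```text
[ 0.42764658 -0.00539478  0.45442891] [-0.5   0.01  0.38  1.75 -0.    1.39 -0.06] 0.04324285427437991
block [([294.8, 139.8], 0.78), ([236.1, 114.4], 0.36)]
block_rest [([304.9, 140.5], 0.76)]
jig_stop [([270.9, 317.4], 0.79)]
jig_seat []
jig_vee []
```

View pics/w4z.png

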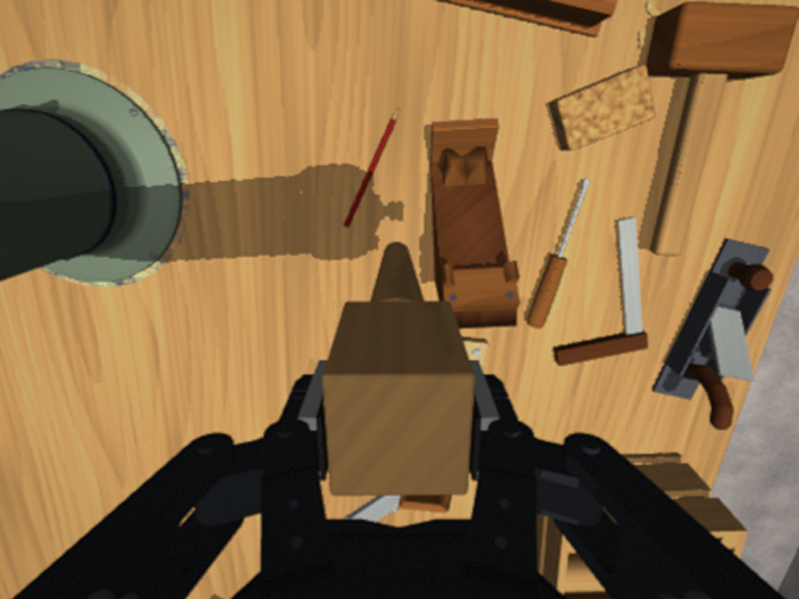

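```bash
python3 - <<'E'
import cv2
def z(src,x0,y0,x1,y1,f,out):
    im=cv2.imread(src)[y0:y1,x0:x1];cv2.imwrite(out,cv2.resize(im,None,fx=f,fy=f,interpolation=cv2.INTER_CUBIC))
z('pics/w4.png',265,65,345,220,5,'pics/z1.png')
z('pics/top3.png',190,190,290,245,7,'pics/z2.png')
z('pics/scene3.png',245,155,325,245,7,'pics/z3.png')
E
```

```text
(no output)
```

View pics/z1.png

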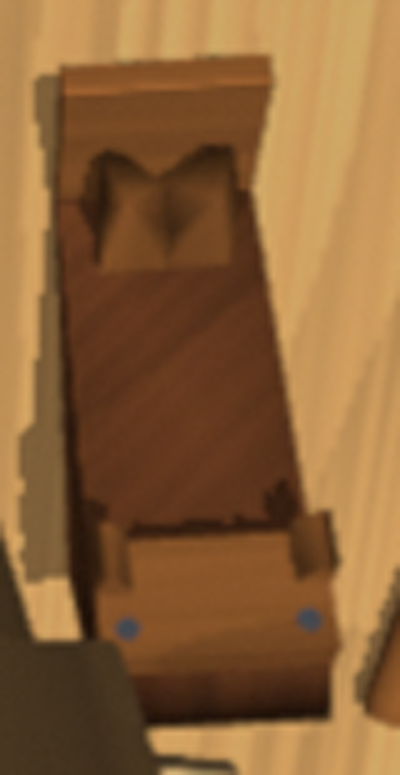

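View pics/z2.png

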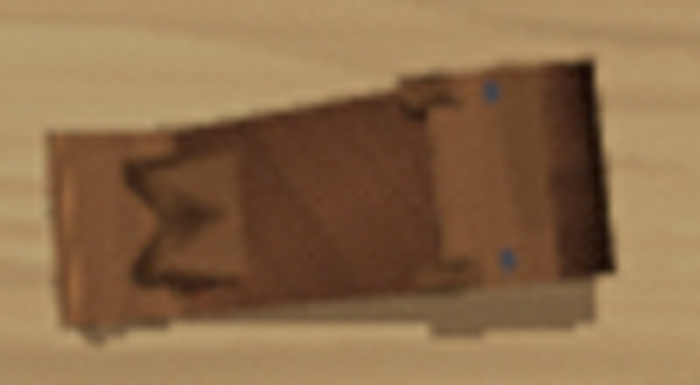

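View pics/z3.png

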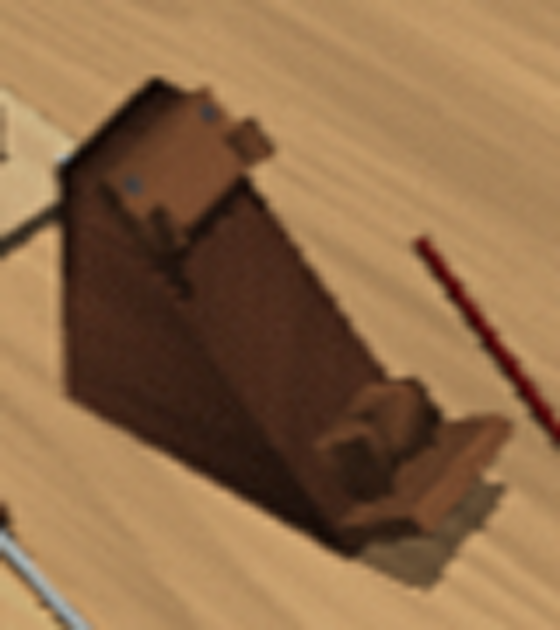

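```bash
cat > fitblock.py <<'E'
from h import *
import pickle
CS={'w':cam('wrist',pickle.load(open('s4.pkl','rb'))),'t':cam('top'),'s':cam('scene')}
F={'w':(5,265,65),'t':(7,190,190),'s':(7,245,155)}
obs={'scF':{'t':(490,92),'w':(308,620),'s':(133,184)},
'scN':{'t':(507,260),'w':(127,629),'s':(208,112)},
'ledF':{'t':(50,132),'w':(270,57)},
'ledN':{'t':(62,325),'w':(60,68),'s':(512,420)},
'pkF':{'t':(592,62),'w':(330,718),'s':(62,165)},
'pkN':{'t':(612,270),'s':(157,80)},
}
def px(k,uv): f,a,b=F[k]; return np.array([(uv[0]+.5)/f-.5+a,(uv[1]+.5)/f-.5+b])
P={}
for n,o in obs.items():
    X,e=tri([CS[k] for k in o],[px(k,o[k]) for k in o]);P[n]=X
    print(n,X.round(4),np.round(e,1))
E
python3 fitblock.py
```

```text
scF [ 0.5414 -0.0646  0.1682] [0.2 0.3 0.1]
scN [ 0.4841 -0.0712  0.1681] [0.2 0.4 0.1]
ledF [0.5317 0.1062 0.0482] [0.2 0.4]
ledN [0.4564 0.0974 0.0602] [0.4 0.6 0.1]
pkF [ 0.5531 -0.0989  0.1658] [0.5 0.8 0.4]
pkN [ 0.4804 -0.1073  0.1625] [0.3 0.2]
```

```bash
cat >> fitblock.py <<'E'
th=np.radians(6.6-90);bx=np.array([np.cos(th),np.sin(th),0]);by=np.array([-bx[1],bx[0],0])
up=(bx+[0,0,1])/np.sqrt(2);n=(-bx+[0,0,1])/np.sqrt(2)
S=(P['scF']+P['scN'])/2
def onplane(k,uv,off):
    o,d=ray(CS[k],px(k,uv)); O=S+n*off; t=n@(O-o)/(n@d); X=o+d*t-S; return np.round([X@up,X@by],4)
for k,uv,off,nm in [('w',(215,533),0,'lower158'),('t',(434,190),0,'lower158'),('w',(235,668),0,'upper200'),('t',(553,180),0,'upper200'),
  ('w',(250,190),-.014,'ledge0 F'),('w',(70,197),-.014,'ledge0 N'),('w',(165,270),-.0,'vee35 ')]:
    print(nm,k,onplane(k,uv,off))
print('block_rest net',*tri([CS['w'],CS['t']],[(304.9,140.5),(233,220.1)]))
E
python3 fitblock.py
```

```text
scF [ 0.5414 -0.0646  0.1682] [0.2 0.3 0.1]
scN [ 0.4841 -0.0712  0.1681] [0.2 0.4 0.1]
ledF [0.5317 0.1062 0.0482] [0.2 0.4]
ledN [0.4564 0.0974 0.0602] [0.4 0.6 0.1]
pkF [ 0.5531 -0.0989  0.1658] [0.5 0.8 0.4]
pkN [ 0.4804 -0.1073  0.1625] [0.3 0.2]
lower158 w [-0.033   0.0036]
lower158 t [-0.0316 -0.0023]
upper200 w [0.0153 0.0042]
upper200 t [ 0.0253 -0.0043]
ledge0 F w [-0.1897  0.0373]
ledge0 N w [-0.1917 -0.0321]
vee35  w [-0.1423 -0.0016]
block_rest net [0.50205716 0.00224384 0.13554188] [np.float64(2.346694818044098), np.float64(1.4889268071833095)]
```

```bash
python3 - <<'E'
from h import *
import pickle
s=pickle.load(open('s4.pkl','rb'))
C=cam('wrist',s);R=rpy(s['tool_rot']).as_matrix();p=s['position']
for q in ([-.024,.022,.022],[-.024,-.022,.022],[-.024,-.022,-.022],[-.024,.022,-.022],[.196,0,0],[.196,0,-.01],[.036,.022,-.022]):
    print(q,(proj(C,p+R@q)*1.56).round(1))
E
```

```text
[-0.024, 0.022, 0.022] [[468.2 498. ]]
[-0.024, -0.022, 0.022] [[328.8 498. ]]
[-0.024, -0.022, -0.022] [[320.7 375.4]]
[-0.024, 0.022, -0.022] [[476.5 375.4]]
[0.196, 0, 0] [[398.1 254. ]]
[0.196, 0, -0.01] [[398.1 241.4]]
[0.036, 0.022, -0.022] [[451.7 300.3]]
```

```bash
cat >> h.py <<'E'
th=np.radians(6.6-90);bx=np.array([np.cos(th),np.sin(th),0]);by=np.array([-bx[1],bx[0],0])
up=(bx+[0,0,1])/np.sqrt(2);nn=(-bx+[0,0,1])/np.sqrt(2)
RP=toolR(-up,by); mid_rest=np.array([.5045,.0034,.1274]); tcp_rest=mid_rest+.086*up
def park(off,s): return pose(tcp_rest+nn*off+up*s,RP)
def prel():
    T=cur();d=T[:3,3]-tcp_rest;print('park rel off',round(d@nn,4),'s',round(d@up,4),'y',round(d@by,4),'TCP',T[:3,3].round(4))
E
python3 - <<'E'
from h import *
T=cur();rows(T,park(.12,.05),step=30,ang=.1);prel()
E
```

```text
n 8 row [17.2, 9.9, 7.5, -0.0068, 0.0981, -0.0018] dist 166.5 ang 0.787
park rel off 0.2322 s 0.1454 y -0.0775 TCP [ 0.4275 -0.005   0.4553]
```

Request:
{"op": "jog_arm", "data": {"commands": [[17, 10, 7.5, -0.007, 0.098, -0.002], [17, 10, 7.5, -0.007, 0.098, -0.002], [17, 10, 7.5, -0.007, 0.098, -0.002], [17, 10, 7.5, -0.007, 0.098, -0.002], [17, 10, 7.5, -0.007, 0.098, -0.002], [17, 10, 7.5, -0.007, 0.098, -0.002], [17, 10, 7.5, -0.007, 0.098, -0.002], [17, 10, 7.5, -0.007, 0.098, -0.002], [0, 0, 0, 0, 0, 0]]}}

```text
clock: 9.3
position: [0.5123, -0.0054, 0.3077]
tool_rot: [3.114, 0.755, 1.682]
force: [-2.0, -0.0, -1.1]
grip_width: 0.043
```

```bash
python3 - <<'E'
from h import *
T=cur();rows(T,park(.12,.05),step=30,ang=.1);rows(T,park(.03,.012),step=30,ang=.1);prel();print(observe()['qpos'].round(2))
for n in ("scene","wrist"):
    cv2.imwrite(f"pics/{n}5.png",grab_frame(n)[:,:,::-1])
E
```

```text
n 1 row [-1.7, -6.7, 0.4, 0.0248, -0.03, -0.0031] dist 6.9 ang 0.039
n 4 row [8.7, -2.0, 22.8, 0.0062, -0.0075, -0.0008] dist 97.9 ang 0.039
park rel off 0.1207 s 0.0483 y 0.0067 TCP [ 0.5123 -0.0054  0.3077]
[ 0.02  0.53  0.42  1.75 -0.88  1.5   0.93]
```

View pics/scene5.png

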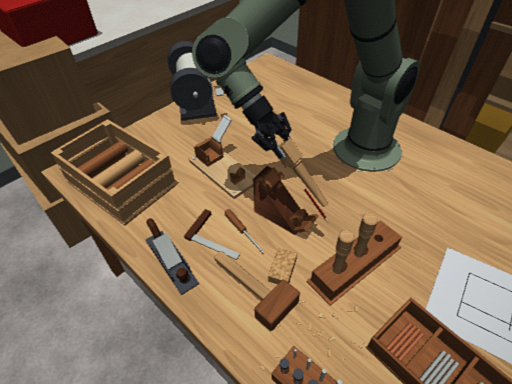

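View pics/wrist5.png

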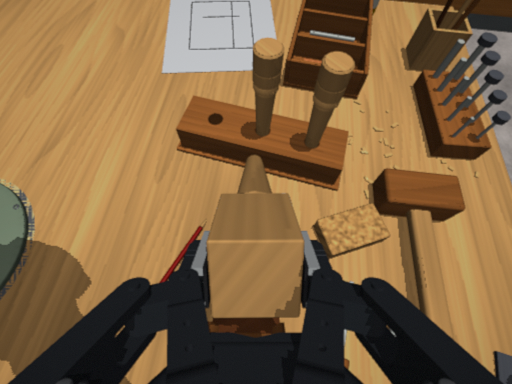

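Request:
{"op": "jog_arm", "data": {"commands": [[9, -2, 23, 0.006, -0.0075, -0.001], [9, -2, 23, 0.006, -0.0075, -0.001], [9, -2, 20, 0.006, -0.0075, -0.001], [6, -2, 15, 0.006, -0.0075, -0.001], [0, 0, 0, 0, 0, 0]]}}

```text
clock: 9.9
position: [0.5114, -0.0399, 0.2351]
tool_rot: [3.118, 0.807, 1.676]
force: [-0.6, 0.9, -1.6]
grip_width: 0.0433
```

```bash
python3 - <<'E'
from h import *
T=cur();prel();rows(T,park(.014,.008),step=30,ang=.1);print(observe()['qpos'].round(2),observe()['force'])
for n in ("scene","top"):
    cv2.imwrite(f"pics/{n}6.png",grab_frame(n)[:,:,::-1])
def z(src,x0,y0,x1,y1,f,out):
    im=cv2.imread(src)[y0:y1,x0:x1];cv2.imwrite(out,cv2.resize(im,None,fx=f,fy=f,interpolation=cv2.INTER_CUBIC))
z('pics/scene6.png',225,110,335,250,5,'pics/s6z.png')
E
```

```text
park rel off 0.0452 s 0.0212 y 0.0018 TCP [ 0.5114 -0.0399  0.2351]
n 2 row [6.8, -1.1, 15.5, 0.0083, 0.0106, -0.0034] dist 33.9 ang 0.028
[ 0.06  0.63  0.42  1.79 -0.88  1.41  1.04] [-0.60819234  0.92888738 -1.55668291]
```

View pics/s6z.png

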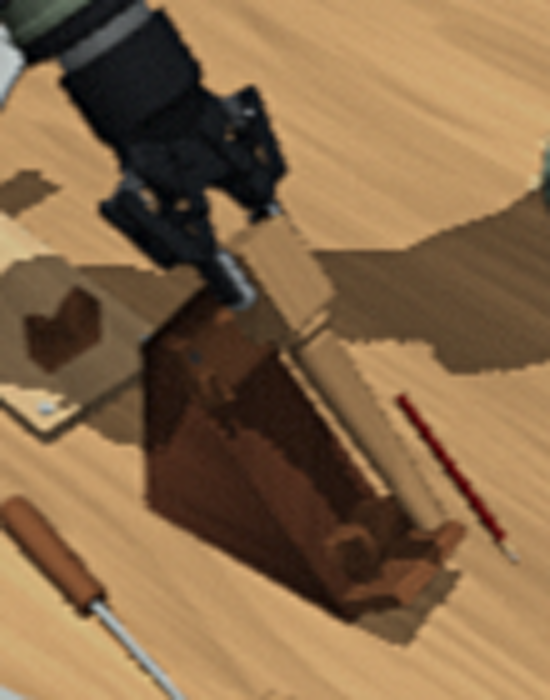

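Request:
{"op": "jog_arm", "data": {"commands": [[7, -1, 14, 0.008, 0.0105, -0.003], [6, -1, 14, 0.008, 0.0105, -0.003], [0, 0, 0, 0, 0, 0]]}}

```text
clock: 10.3
position: [0.5123, -0.0508, 0.2071]
tool_rot: [3.135, 0.784, 1.683]
force: [0.1, -0.1, -2.5]
grip_width: 0.0431
```

```bash
python3 - <<'E'
from h import *
T=cur();prel();rows(T,park(.006,.008),step=30,ang=.1);print(observe()['force'])
E
```

```text
park rel off 0.0177 s 0.0091 y 0.0015 TCP [ 0.5123 -0.0508  0.2071]
n 1 row [1.0, -1.6, 11.7, 0.004, -0.0018, -0.0023] dist 11.8 ang 0.005
[ 0.11158257 -0.08379924 -2.52754054]
```

Request:
{"op": "jog_arm", "data": {"commands": [[0.5, -1.5, 6, 0.004, -0.002, -0.002], [0.5, 0, 5, 0, 0, 0], [0, 0, 0, 0, 0, 0]]}}

```text
clock: 10.6
position: [0.5116, -0.059, 0.1975]
tool_rot: [-3.14, 0.785, 1.686]
force: [-0.6, 0.1, -1.7]
grip_width: 0.0435
```

```bash
python3 - <<'E'
from h import *
T=cur();prel();rows(T,park(.00,.006),step=30,ang=.1);print(observe()['force'])
cv2.imwrite(f"pics/w7.png",grab_frame('wrist')[:,:,::-1])
E
```

```text
park rel off 0.0052 s 0.008 y -0.0002 TCP [ 0.5116 -0.059   0.1975]
n 1 row [2.0, 0.2, 5.2, -0.0016, 0.0001, 0.0] dist 5.5 ang 0.002
[-0.60539623  0.07049333 -1.74636045]
```

View pics/w7.png

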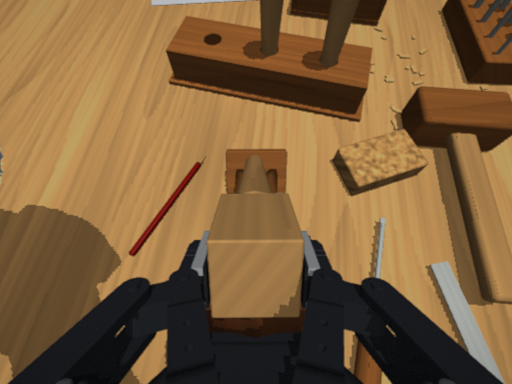

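Request:
{"op": "jog_arm", "data": {"commands": [[0, 0, 2.5, 0, 0, 0], [0, 0, 2, 0, 0, 0]]}}

```text
clock: 10.85
position: [0.5122, -0.0619, 0.195]
tool_rot: [-3.142, 0.785, 1.685]
force: [-0.2, 0.5, -2.1]
grip_width: 0.0428
```

```bash
python3 - <<'E'
from h import *
prel();f=observe()['force'];print(f,f@nn,f@up)
E
```

```text
park rel off 0.0013 s 0.0083 y 0.0001 TCP [ 0.5122 -0.0619  0.195 ]
[-0.18172865  0.52354232 -2.08944849] -1.094946675542391 -1.8599797200884995
```

Request:
{"op": "jog_arm", "data": {"commands": [[0, 0, 2, 0, 0, 0]]}}

```text
clock: 10.95
position: [0.5124, -0.0633, 0.1936]
tool_rot: [3.141, 0.786, 1.685]
force: [-0.2, 0.8, -2.2]
grip_width: 0.0436
```

```bash
python3 - <<'E'
from h import *
prel();f=observe()['force'];print(f,f@nn,f@up)
E
```

```text
park rel off -0.0007 s 0.0084 y 0.0002 TCP [ 0.5124 -0.0633  0.1936]
[-0.20151273  0.84590091 -2.24638332] -0.9778771295286205 -2.1989886277734585
```

Request:
{"op": "jog_arm", "data": {"commands": [[0, 0, 1.5, 0, 0, 0]]}}

```text
clock: 11.05
position: [0.5126, -0.0643, 0.1926]
tool_rot: [3.141, 0.785, 1.685]
force: [-1.4, 5.9, 9.7]
grip_width: 0.0432
```

Request:
{"op": "jog_arm", "data": {"commands": [[0, 0, 1.5, 0, 0, 0]]}}

```text
clock: 11.15
position: [0.5126, -0.0644, 0.1926]
tool_rot: [3.14, 0.782, 1.686]
force: [-4.0, 7.9, 20.1]
grip_width: 0.0433
```

```bash
python3 - <<'E'
from h import *
prel();f=observe()['force'];print(f,f@nn,f@up)
E
```

```text
park rel off -0.0021 s 0.0084 y 0.0003 TCP [ 0.5126 -0.0644  0.1926]
[-4.04302045  7.93967437 20.0562086 ] 20.087459840718278 8.276302369743348
```

Request:
{"op": "jog_arm", "data": {"commands": [[2, 0, -1.2, 0, 0, 0], [2, 0, 0, 0, 0, 0]]}}

```text
clock: 11.35
position: [0.5123, -0.0606, 0.191]
tool_rot: [3.14, 0.781, 1.685]
force: [0.0, 0.3, -1.8]
grip_width: 0.0434
```

```bash
python3 - <<'E'
from h import *
prel();f=observe()['force'];print(f,f@nn,f@up)
E
```

```text
park rel off -0.0006 s 0.0045 y 0.0004 TCP [ 0.5123 -0.0606  0.191 ]
[ 0.03155741  0.31082199 -1.80407559] -1.0599110682460835 -1.4914371021072372
```

Request:
{"op": "jog_arm", "data": {"commands": [[2, 0, 0, 0, 0, 0]]}}

```text
clock: 11.45
position: [0.5121, -0.0591, 0.1894]
tool_rot: [3.139, 0.782, 1.685]
force: [0.4, -0.3, -1.9]
grip_width: 0.0436
```

```bash
python3 - <<'E'
from h import *
prel();f=observe()['force'];print(f,f@nn,f@up)
E
```

```text
park rel off -0.0007 s 0.0024 y 0.0004 TCP [ 0.5121 -0.0591  0.1894]
[ 0.44499925 -0.30527211 -1.89724742] -1.5921522924665392 -1.0909607330666242
```

Request:
{"op": "jog_arm", "data": {"commands": [[2, 0, 0, 0, 0, 0]]}}

```text
clock: 11.55
position: [0.5119, -0.0577, 0.1877]
tool_rot: [3.14, 0.782, 1.685]
force: [0.2, -0.4, -1.8]
grip_width: 0.0431
```

Request:
{"op": "jog_arm", "data": {"commands": [[2, 0, 0, 0, 0, 0]]}}

```text
clock: 11.65
position: [0.5121, -0.0575, 0.1867]
tool_rot: [3.138, 0.784, 1.683]
force: [-1.7, -24.9, 26.4]
grip_width: 0.0435
```

Request:
{"op": "jog_arm", "data": {"commands": [[2, 0, 0, 0, 0, 0]]}}

```text
clock: 11.75
position: [0.512, -0.0579, 0.1864]
tool_rot: [3.137, 0.785, 1.681]
force: [-4.9, -21.1, 32.8]
grip_width: 0.0434
```

```bash
python3 - <<'E'
from h import *
prel();f=observe()['force'];print(f,f@nn,f@up)
E
```

```text
park rel off -0.002 s -0.0006 y 0.0004 TCP [ 0.512  -0.0579  0.1864]
[ -4.90775014 -21.13285793  32.82260131] 8.763795602638707 37.654372318488996
```

Request:
{"op": "jog_arm", "data": {"commands": [[-0.8, 0, 0.3, 0, 0, 0], [0, 0, 0, 0, 0, 0]]}}

```text
clock: 11.95
position: [0.5121, -0.0586, 0.1873]
tool_rot: [3.136, 0.784, 1.68]
force: [0.3, -0.4, -0.5]
grip_width: 0.0431
```

```bash
python3 - <<'E'
from h import *
prel();f=observe()['force'];print(f,f@nn,f@up)
E
```

```text
park rel off -0.0018 s 0.0005 y 0.0004 TCP [ 0.5121 -0.0586  0.1873]
[ 0.32521314 -0.39134849 -0.54145458] -0.6841884490805686 -0.08154396671484206
```

Request:
{"op": "jog_arm", "data": {"commands": [[0, 0, 0, 0, 0, 0], [0, 0, 0, 0, 0, 0], [0, 0, 0, 0, 0, 0], [0, 0, 0, 0, 0, 0], [0, 0, 0, 0, 0, 0]], "gripper": 0}}

```text
clock: 12.45
position: [0.5121, -0.0584, 0.1867]
tool_rot: [3.136, 0.785, 1.68]
force: [0.5, 0.3, 0.0]
grip_width: 0.0858
```

```bash
python3 - <<'E'
from h import *
prel();f=observe()['force'];print(f,observe()['grip_width'])
cv2.imwrite(f"pics/w8.png",grab_frame('wrist')[:,:,::-1])
E
```

```text
park rel off -0.0021 s -0.0001 y 0.0005 TCP [ 0.5121 -0.0584  0.1867]
[0.49165961 0.32245423 0.02571145] 0.08575761094663767
```

View pics/w8.png

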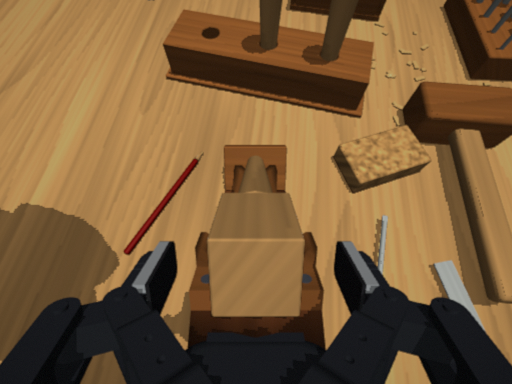

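```bash
cat >> h.py <<'E'
mid_act=mid_rest-nn*.002+by*.0005-up*.0003
RG=toolR(-nn,by)
def grasp(off,z=.015): return pose(mid_act+up*z+nn*(off-.007),RG)
def grel():
    T=cur();d=T[:3,3]-mid_act;print('mid rel off',round(d@nn,4),'up',round(d@up,4),'y',round(d@by,4),'TCP',T[:3,3].round(4))
E
python3 - <<'E'
from h import *
T=cur();T1=park(-.002,.12);rows(T,T1,step=35);rows(T1,grasp(.15),step=40,ang=.12);grel()
E
```

```text
n 4 row [-30.0, -0.0, -0.0, 0.0003, -0.0002, -0.001] dist 120.1 ang 0.004
n 14 row [3.8, 0.0, -18.6, 0.0, -0.1122, 0.0] dist 238.8 ang 1.571
mid rel off -0.0001 up 0.0862 y -0.0 TCP [ 0.5121 -0.0584  0.1867]
```

Request:
{"op": "jog_arm", "data": {"commands": [[-10, 0, 0, 0, 0, 0], [-20, 0, 0, 0, 0, 0], [-30, 0, 0, 0, 0, 0], [-35, 0, 0, 0, 0, 0], [-35, 0, 0, 0, 0, 0], [0, 0, 0, 0, 0, 0]]}}

```text
clock: 13.1
position: [0.5218, -0.1553, 0.2841]
tool_rot: [3.14, 0.786, 1.683]
force: [0.2, 0.3, -0.4]
grip_width: 0.0854
```

```bash
python3 - <<'E'
from h import *
grel();T=cur();rows(T,grasp(.15),step=40,ang=.12);s=observe();print(s['qpos'].round(2),s['force'])
cv2.imwrite(f"pics/scene9.png",grab_frame('scene')[:,:,::-1])
E
```

```text
mid rel off -0.0 up 0.224 y -0.0016 TCP [ 0.5218 -0.1553  0.2841]
n 14 row [4.8, 0.1, -19.5, -0.0001, -0.1121, -0.0001] dist 253.3 ang 1.57
[ 0.23  0.69  0.47  1.55 -0.8   1.65  1.03] [ 0.19816815  0.316942   -0.42230417]
```

View pics/scene9.png

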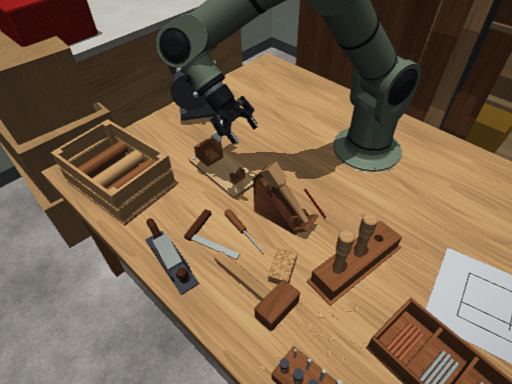

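Request:
{"op": "jog_arm", "data": {"commands": [[5, 0, -19.5, 0, -0.112, 0], [5, 0, -19.5, 0, -0.112, 0], [5, 0, -19.5, 0, -0.112, 0], [5, 0, -19.5, 0, -0.112, 0], [5, 0, -19.5, 0, -0.112, 0], [5, 0, -19.5, 0, -0.112, 0], [5, 0, -19.5, 0, -0.112, 0]]}}

```text
clock: 13.85
position: [0.5047, -0.0222, 0.306]
tool_rot: [-2.02, 1.569, 2.8]
force: [0.7, -1.1, -1.4]
grip_width: 0.0853
```

```bash
python3 - <<'E'
from h import *
grel();T=cur();rows(T,grasp(.15),step=40,ang=.12);s=observe();print(s['qpos'].round(2),s['force'])
import pickle
pickle.dump(s,open('s10.pkl','wb'));cv2.imwrite(f"pics/w10.png",grab_frame('wrist')[:,:,::-1])
E
```

```text
mid rel off 0.1103 up 0.1446 y -0.0033 TCP [ 0.5047 -0.0222  0.306 ]
n 7 row [3.9, 0.4, -19.2, -0.0009, -0.1123, 0.0006] dist 133.7 ang 0.786
[-0.6   0.31  0.68  1.85 -0.23  1.05  0.28] [ 0.69507302 -1.11650571 -1.37639823]
```

View pics/w10.png

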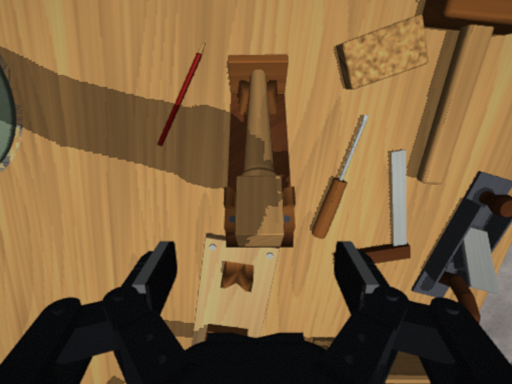

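Request:
{"op": "jog_arm", "data": {"commands": [[4, 0.4, -19, -0.001, -0.112, 0], [4, 0.4, -19, -0.001, -0.112, 0], [4, 0.4, -19, -0.001, -0.112, 0], [4, 0.4, -19, -0.001, -0.112, 0], [4, 0.4, -19, -0.001, -0.112, 0], [4, 0.4, -19, -0.001, -0.112, 0], [4, 0.4, -19, -0.001, -0.112, 0], [0, 0, 0, 0, 0, 0]]}}

```text
clock: 14.7
position: [0.4903, 0.1037, 0.2327]
tool_rot: [-0.009, 0.77, -1.441]
force: [-0.3, -0.5, 0.2]
grip_width: 0.0852
```

```bash
python3 - <<'E'
from h import *
grel();T=cur();rows(T,grasp(.15),step=40,ang=.12);rows(T,grasp(.05),step=25,ang=.12);s=observe();print(s['qpos'].round(2),s['force'])
import pickle
pickle.dump(s,open('s11.pkl','wb'));im=grab_frame('wrist')[:,:,::-1].copy()
C=cam('wrist',s)
for z in (-.11,.0,.015,.11):
    for sg in(-1,1):
        q=proj(C,mid_act+up*z+by*sg*(.022 if z>.1 else .015 if z>=0 else .01))[0];cv2.circle(im,(int(q[0]),int(q[1])),2,(0,0,255),-1)
cv2.imwrite(f"pics/w11.png",im)
E
```

```text
mid rel off 0.1481 up 0.0032 y -0.0031 TCP [0.4903 0.1037 0.2327]
n 1 row [5.3, 2.8, 11.8, 0.019, 0.0159, -0.0102] dist 13.2 ang 0.027
n 5 row [21.0, 0.5, 2.2, 0.0038, 0.0032, -0.002] dist 105.8 ang 0.027
[-1.26  0.73  0.81  1.88  0.26  1.06 -0.54] [-0.26619635 -0.47900831  0.15509081]
```

View pics/w11.png

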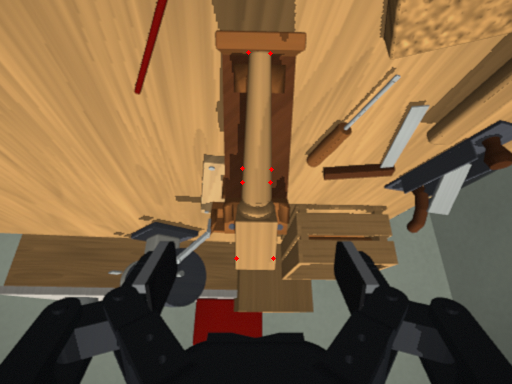

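Request:
{"op": "jog_arm", "data": {"commands": [[21, 2.5, 11, 0.019, 0.016, -0.01], [22, 0, 0, 0, 0, 0], [22, 0, 0, 0, 0, 0], [22, 0, 0, 0, 0, 0], [16, 0, 0, 0, 0, 0], [0, 0, 0, 0, 0, 0]]}}

```text
clock: 15.35
position: [0.5019, 0.0162, 0.1696]
tool_rot: [0.004, 0.802, -1.463]
force: [0.4, 0.1, -0.5]
grip_width: 0.0853
```

```bash
python3 - <<'E'
from h import *
grel();T=cur();rows(T,grasp(.0),step=20,ang=.12);s=observe();print(s['qpos'].round(2),s['force'])
E
```

```text
mid rel off 0.041 up 0.0209 y -0.0016 TCP [0.5019 0.0162 0.1696]
n 3 row [16.0, 0.6, -1.8, -0.0028, -0.0054, 0.0016] dist 48.4 ang 0.019
[-1.1   0.79  0.79  1.99  0.27  0.81 -0.52] [ 0.35250558  0.0850992  -0.54363583]
```

Request:
{"op": "jog_arm", "data": {"commands": [[16, 1.5, -5, -0.008, -0.016, 0.005], [16, 0, 0, 0, 0, 0], [10, 0, 0, 0, 0, 0], [0, 0, 0, 0, 0, 0]]}}

```text
clock: 15.75
position: [0.5071, -0.0099, 0.1383]
tool_rot: [0.005, 0.792, -1.455]
force: [0.2, -0.4, 0.6]
grip_width: 0.0857
```

```bash
python3 - <<'E'
from h import *
grel();T=cur();rows(T,grasp(.0),step=20,ang=.12);s=observe();print(s['force'])
E
```

```text
mid rel off 0.0001 up 0.0175 y 0.0005 TCP [ 0.5071 -0.0099  0.1383]
n 1 row [7.1, -0.6, -2.5, -0.0048, -0.0066, -0.0005] dist 7.6 ang 0.008
[ 0.22796711 -0.40789502  0.5751255 ]
```

Request:
{"op": "jog_arm", "data": {"commands": [[6.5, -0.6, -2.5, -0.005, -0.007, 0], [0, 0, 0, 0, 0, 0]]}}

```text
clock: 15.95
position: [0.5072, -0.0121, 0.1324]
tool_rot: [0.002, 0.786, -1.454]
force: [-0.5, -0.1, -0.4]
grip_width: 0.0852
```

```bash
python3 - <<'E'
from h import *
grel();T=cur();rows(T,grasp(.0),step=20,ang=.12);s=observe();print(s['force'])
E
```

```text
mid rel off -0.0056 up 0.0149 y 0.0004 TCP [ 0.5072 -0.0121  0.1324]
n 1 row [1.4, -0.4, 0.1, -0.0003, -0.0008, -0.0014] dist 1.5 ang 0.002
[-0.49144048 -0.14769121 -0.4072805 ]
```

Request:
{"op": "jog_arm", "data": {"commands": [[0, 0, 0, 0, 0, 0], [0, 0, 0, 0, 0, 0], [0, 0, 0, 0, 0, 0], [0, 0, 0, 0, 0, 0], [0, 0, 0, 0, 0, 0], [0, 0, 0, 0, 0, 0], [0, 0, 0, 0, 0, 0]], "gripper": 255, "newtons": 70}}

```text
clock: 16.65
position: [0.5074, -0.0107, 0.1333]
tool_rot: [0.002, 0.787, -1.452]
force: [0.1, -0.4, -1.0]
grip_width: 0.0288
```

```bash
python3 - <<'E'
from h import *
grel();T=cur();s=observe();print(s['force'],s['grip_width'])
rows(T,grasp(.06,.025),step=15)
E
```

```text
mid rel off -0.0039 up 0.0146 y 0.0007 TCP [ 0.5074 -0.0107  0.1333]
[ 0.14218955 -0.43589651 -0.95785324] 0.028756340410607175
n 4 row [-14.2, -0.2, 2.6, 0.0001, -0.0004, -0.0007] dist 57.9 ang 0.003
```

Request:
{"op": "jog_arm", "data": {"commands": [[-5, 0, 1, 0, 0, 0], [-10, 0, 2, 0, 0, 0], [-15, 0, 3, 0, 0, 0], [-20, 0, 3, 0, 0, 0], [-25, 0, 3, 0, 0, 0], [-25, 0, 0, 0, 0, 0], [-20, 0, 0, 0, 0, 0], [0, 0, 0, 0, 0, 0]]}}

```text
clock: 17.45
position: [0.4975, 0.0705, 0.2335]
tool_rot: [0.003, 0.79, -1.451]
force: [-0.1, 0.0, -2.2]
grip_width: 0.0291
```

```bash
python3 - <<'E'
from h import *
import pickle
grel();s=observe();print(s['force'],s['moment'],s['grip_width'],s['qpos'].round(2))
pickle.dump(s,open('s12.pkl','wb'));im=grab_frame('wrist')[:,:,::-1].copy()
cv2.imwrite("pics/w12raw.png",im)
C=cam('wrist',s);R=rpy(s['tool_rot']).as_matrix();p=s['position']
def P(x,y,z): return proj(C,p+R@np.array([x,y,z]))[0]
for z in (-.11,.0,.033,.05,.11):
    for sg in(-1,1):
        q=P(-.0039,-.0007+sg*(.022 if z>.04 else .015 if z>=0 else .01),z-.0146);cv2.circle(im,(int(round(q[0])),int(round(q[1]))),2,(0,0,255),-1)
cv2.imwrite("pics/w12.png",cv2.resize(im,None,fx=1.5,fy=1.5))
E
```

```text
mid rel off 0.1248 up 0.0277 y 0.0002 TCP [0.4975 0.0705 0.2335]
[-0.12944672  0.04204812 -2.2293977 ] [1.08653508 0.14881942 0.04432844] 0.02912997427830595 [-1.21  0.71  0.82  1.91  0.27  1.01 -0.52]
```

View pics/w12.png

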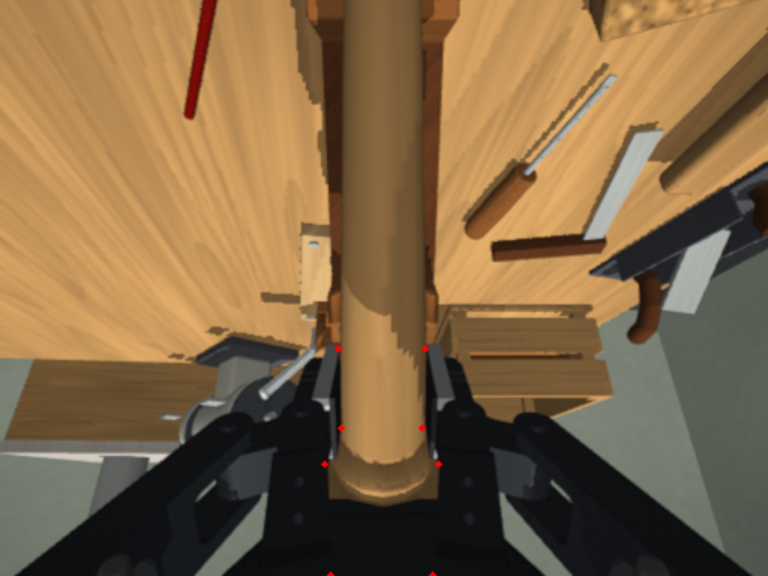

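```bash
python3 - <<'E'
from h import *
b=np.radians(-3.7);R=toolR([0,0,-1],[np.cos(b),np.sin(b),0])
T=cur();rows(T,pose([.42,-.19,.38],R),step=30,ang=.1)
E
```

```text
n 11 row [-2.7, -7.5, 27.5, 0.0156, 0.0708, -0.0066] dist 308.1 ang 0.801
```

Request:
{"op": "jog_arm", "data": {"commands": [[-3, -7.5, 27.5, 0.016, 0.071, -0.007], [-3, -7.5, 27.5, 0.016, 0.071, -0.007], [-3, -7.5, 27.5, 0.016, 0.071, -0.007], [-3, -7.5, 27.5, 0.016, 0.071, -0.007], [-3, -7.5, 27.5, 0.016, 0.071, -0.007], [-3, -7.5, 27.5, 0.016, 0.071, -0.007], [-3, -7.5, 27.5, 0.016, 0.071, -0.007], [-3, -7.5, 27.5, 0.016, 0.071, -0.007], [-3, -7.5, 27.5, 0.016, 0.071, -0.007], [-3, -7.5, 27.5, 0.016, 0.071, -0.007], [-3, -7.5, 27.5, 0.016, 0.071, -0.007], [0, 0, 0, 0, 0, 0]]}}

```text
clock: 18.7
position: [0.4098, -0.2047, 0.3814]
tool_rot: [-3.011, 1.543, 1.619]
force: [-0.2, 0.5, -1.8]
grip_width: 0.0288
```

```bash
python3 - <<'E'
from h import *
import pickle
s=observe();print(s['position'],s['qpos'].round(2),s['grip_width'],s['force'],Ro.from_euler('xyz',s['tool_rot']).as_matrix().round(3))
im=grab_frame('wrist')[:,:,::-1].copy()
pickle.dump(s,open('s13.pkl','wb'));cv2.imwrite("pics/w13.png",im)
for n in ['jig_stop','jig_seat','jig_vee','leaf_hinge','leaf_edge']:
    print(n,[(d['location'],round(d['p'],2)) for d in nets.pinpoint('wrist',n)])
cv2.imwrite("pics/w13z.png",cv2.resize(im,None,fx=1.56,fy=1.56,interpolation=cv2.INTER_CUBIC))
E
```

```text
[ 0.40980794 -0.20473638  0.38141488] [-0.49  0.18  0.99  1.84 -0.18  1.22  0.48] 0.028754081986741297 [-0.19366544  0.45576799 -1.76208969] [[-0.001  0.997 -0.083]
 [ 0.028 -0.083 -0.996]
 [-1.    -0.004 -0.027]]
jig_stop [([309.1, 265.9], 0.81)]
jig_seat [([303.6, 247.5], 0.89)]
jig_vee [([311.5, 164.4], 0.78), ([304.6, 21.1], 0.63)]
leaf_hinge [([304.1, 267.5], 0.39)]
leaf_edge []
```

View pics/w13z.png

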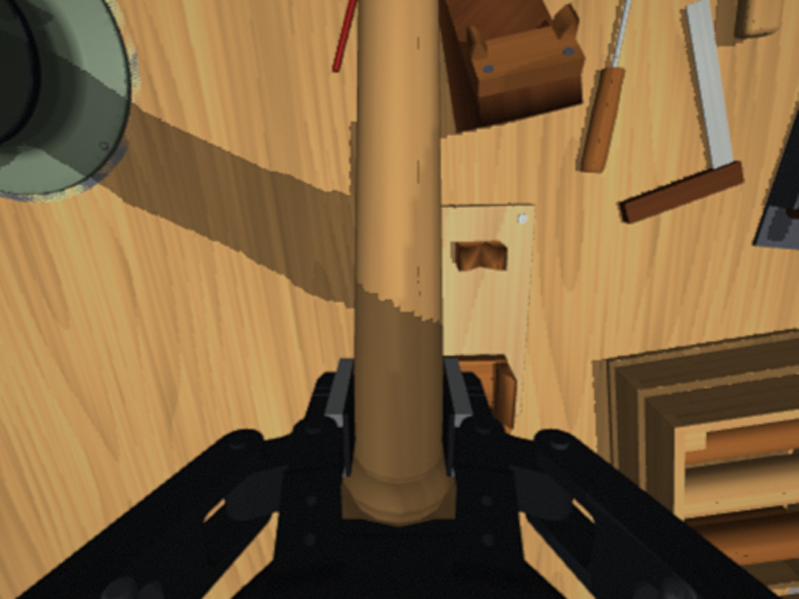

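Request:
{"op": "jog_arm", "data": {"commands": [[0, -20, -20, 0, -0.027, 0], [0, -25, -20, -0.009, 0, 0], [0, -15, -20, -0.009, 0, 0], [0, 0, 0, 0, 0, 0]]}}

```text
clock: 19.4
position: [0.3559, -0.1301, 0.3796]
tool_rot: [-0.791, 1.56, -2.407]
force: [0.4, -0.2, -1.5]
grip_width: 0.0291
```

```bash
python3 - <<'E'
from h import *
import pickle
s=observe();print(s['position'],s['qpos'].round(2),s['grip_width'],s['force'])
im=grab_frame('wrist')[:,:,::-1].copy()
pickle.dump(s,open('s14.pkl','wb'));cv2.imwrite("pics/w14.png",im)
Cs=[cam('wrist',s),cam('top'),cam('scene')]
f=grab_frame('scene')[:,:,::-1];cv2.imwrite("pics/scene14.png",f)
for n in ['jig_stop','jig_seat','jig_vee','leaf_hinge','leaf_edge']:
    r=[(d['location'],round(d['p'],2)) for d in nets.pinpoint('wrist',n)];print(n,r)
cv2.imwrite("pics/w14z.png",cv2.resize(im[100:380,250:450],None,fx=3,fy=3,interpolation=cv2.INTER_CUBIC)[:600])
E
```

```text
[ 0.35591974 -0.13011832  0.3795584 ] [-0.77 -0.12  0.89  2.    0.11  1.22  0.03] 0.029063572446947922 [ 0.40608571 -0.19764071 -1.47668663]
jig_stop [([331.2, 294.3], 0.86)]
jig_seat [([323.3, 270.6], 0.58)]
jig_vee [([341.9, 200.8], 0.66)]
leaf_hinge []
leaf_edge []
```

View pics/w14z.png

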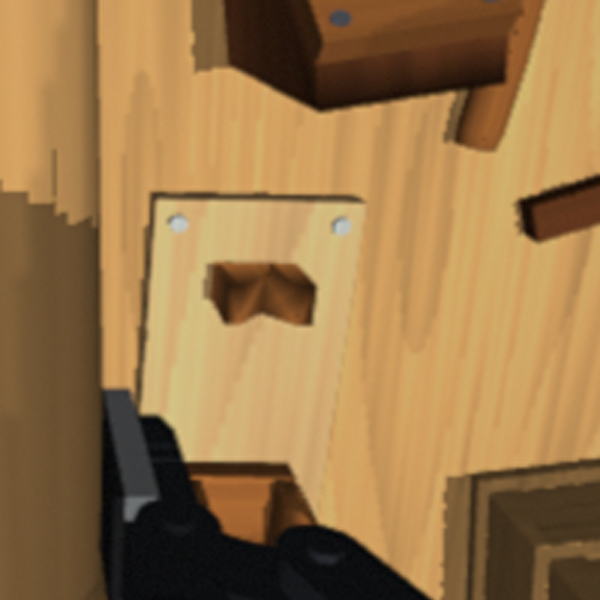

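View pics/w14.png

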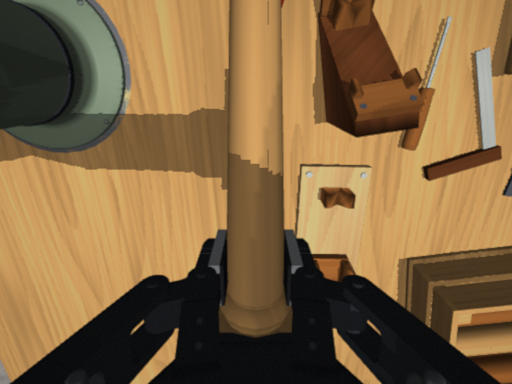

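```bash
python3 - <<'E'
import cv2
def z(src,x0,y0,x1,y1,f,out):
    im=cv2.imread(src)[y0:y1,x0:x1];cv2.imwrite(out,cv2.resize(im,None,fx=f,fy=f,interpolation=cv2.INTER_CUBIC))
z('pics/top3.png',295,190,415,280,6.5,'pics/z4.png')
z('pics/scene9.png',185,105,275,200,6,'pics/z5.png')
z('pics/scene3.png',185,105,275,200,6,'pics/z5b.png')
E
```

```text
(no output)
```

View pics/z4.png

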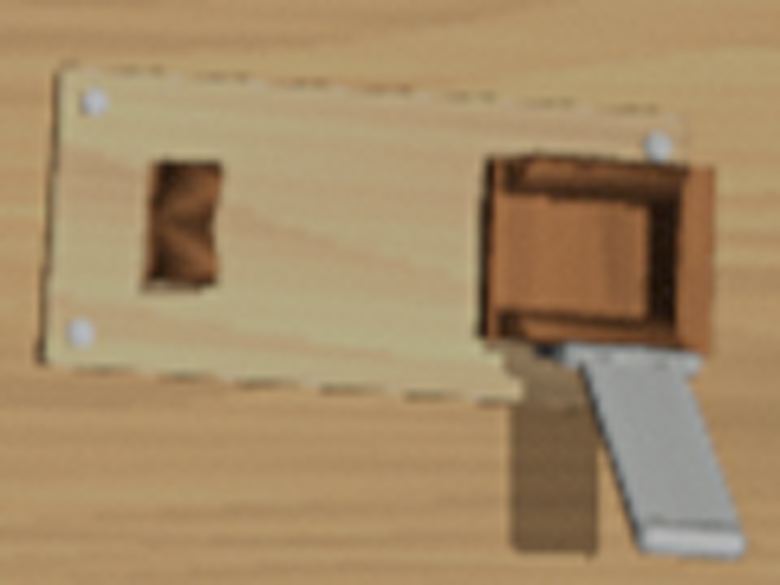

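View pics/z5b.png

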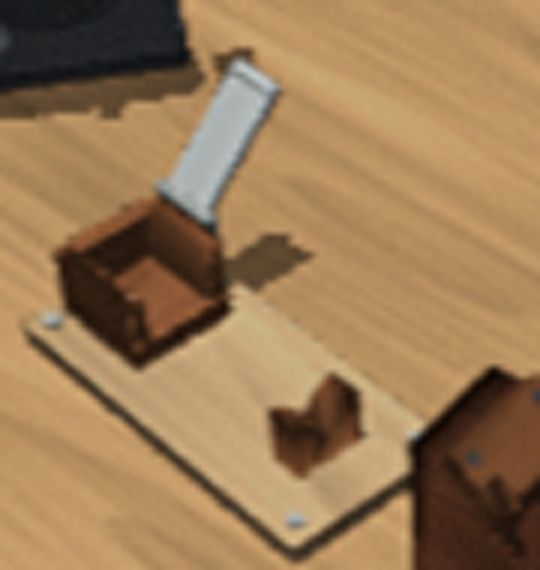

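```bash
cat > fitjig.py <<'E'
from h import *
import pickle
CS={'w':cam('wrist',pickle.load(open('s14.pkl','rb'))),'t':cam('top'),'s':cam('scene')}
F={'w':(3,250,100),'t':(6.5,295,190),'s':(6,185,105)}
def px(k,uv): f,a,b=F[k]; return np.array([(uv[0]+.5)/f-.5+a,(uv[1]+.5)/f-.5+b])
obs={'S1':{'t':(95,101),'w':(342,226),'s':(295,520)},'S2':{'t':(81,332),'w':(177,223),'s':(418,435)},'S3':{'t':(658,145),'s':(52,320)}}
for n,o in obs.items():
    X,e=tri([CS[k] for k in o],[px(k,o[k]) for k in o]); print(n,X.round(4),np.round(e,1), [at_z(CS[k],px(k,o[k]),.019)[:2].round(4).tolist() for k in o])
for n,k,uv,z in [('stop in mid','t',(684,258),.072),('stop in mid scene','s',(118,234),.072),('seat floor near mid','t',(570,252),.036),('vee mid','t',(185,224),.05),('vee mid w','w',(263,292),.05),('vee mid s','s',(316,432),.05),
 ('baseF','t',(63,68),.018),('baseN','t',(45,362),.0),('baseF','w',(363,203),.018),('baseN','w',(154,197),.018)]:
    print(n,at_z(CS[k],px(k,uv),z).round(4))
print('net stop',tri([CS['w'],CS['t'],CS['s']],[(331.2,294.3),(396.8,229),(206.4,146.3)]))
print('net vee',tri([CS['w'],CS['t'],CS['s']],[(341.9,200.8),(324.4,224.3),(240,170.8)]))
print('net seat',tri([CS['w'],CS['t'],CS['s']],[(323.3,270.6),(378.2,230.5),(211.8,158.5)]))
E
python3 fitjig.py
```

```text
S1 [ 0.5483 -0.2066  0.0213] [0.3 0.4 0.2] [[0.5481, -0.2078], [0.5499, -0.2074], [0.5467, -0.2074]]
S2 [ 0.448  -0.2004  0.0234] [0.3 0.4 0.1] [[0.4483, -0.2018], [0.4487, -0.2011], [0.4445, -0.2035]]
S3 [ 0.533  -0.4519  0.0208] [0.1 0.1] [[0.5334, -0.4529], [0.5318, -0.4532]]
stop in mid [ 0.4843 -0.4412  0.072 ]
stop in mid scene [ 0.4824 -0.4347  0.072 ]
seat floor near mid [ 0.4862 -0.4074  0.036 ]
vee mid [ 0.4949 -0.2408  0.05  ]
vee mid w [ 0.4948 -0.2363  0.05  ]
vee mid s [ 0.5065 -0.2283  0.05  ]
baseF [ 0.5624 -0.1939  0.018 ]
baseN [ 0.4344 -0.1889  0.    ]
baseF [ 0.5618 -0.1935  0.018 ]
baseN [ 0.4345 -0.1842  0.018 ]
net stop (array([ 0.48492766, -0.42947402,  0.06882179]), [np.float64(2.2458369371950164), np.float64(1.8532250571548392), np.float64(2.027169118885255)])
net vee (array([ 0.49377961, -0.23490284,  0.06937114]), [np.float64(2.0662311781427647), np.float64(2.1501758972507248), np.float64(1.9261262711464378)])
net seat (array([ 0.48135863, -0.40425819,  0.01978552]), [np.float64(4.106837837045038), np.float64(0.9881372810113448), np.float64(1.5140102825842159)])
```

```bash
cat >> h.py <<'E'
jx=np.array([-.0613,-.9981,0]);jx/=np.linalg.norm(jx);jy=np.array([-jx[1],jx[0],0]);stop=np.array([.4840,-.437,.058])
LT=np.array([-.0039,-.0007,-.0146]) # leg_mid in tool
RJ=toolR([0,0,-1],jy)
def jig(gap,h,lat=0): # leg_end gap before stop, height above home
    return pose(stop-jx*(.110+gap)+[0,0,h]+jy*lat-RJ@LT,RJ)
def jrel():
    T=cur();d=T[:3,:3]@(LT+[0,0,.11])+T[:3,3]-stop
    f=T[:3,:3]@(LT+[0,0,-.11])+T[:3,3]-stop
    o=observe();F=o['force'];print('end: gap',round(-d@jx*1e3,1),'y',round(d@jy*1e3,1),'h',round(d[2]*1e3,1),' foot y',round(f@jy*1e3,1),'h',round(f[2]*1e3,1),'F jx,jy,z',np.round([F@jx,F@jy,F[2]],1),'gw',round(o['grip_width'],4),'t',round(o['clock'],2))
E
python3 - <<'E'
from h import *
T=cur();C=cam('scene');im=cv2.imread('pics/scene14.png')
z=cv2.resize(im[90:290,150:350],None,fx=3,fy=3,interpolation=cv2.INTER_CUBIC)
s=__import__('pickle').load(open('s14.pkl','rb'));R=rpy(s['tool_rot']).as_matrix();p=s['position']
for zz,r in ((-.11,.01),(.033,.016),(.05,.022),(.11,.022)):
  for a in (-1,1):
    for b in (-1,1):
      q=(proj(C,p+R@(LT+[a*r,b*r,zz]))[0]-[150,90])*3+1;cv2.circle(z,(int(q[0]),int(q[1])),2,(0,0,255),-1)
cv2.imwrite('pics/s14z.png',z)
jrel();rows(T,jig(.01,.10),step=30,ang=.1)
E
```

```text
end: gap 199.9 y -145.2 h 326.5  foot y -147.2 h 324.1 F jx,jy,z [ 1.2  0.1 -1.9] gw 0.0288 t 19.75
n 11 row [20.5, 13.3, 17.2, 0.0008, 0.001, 0.0008] dist 329.0 ang 0.017
```

View pics/s14z.png

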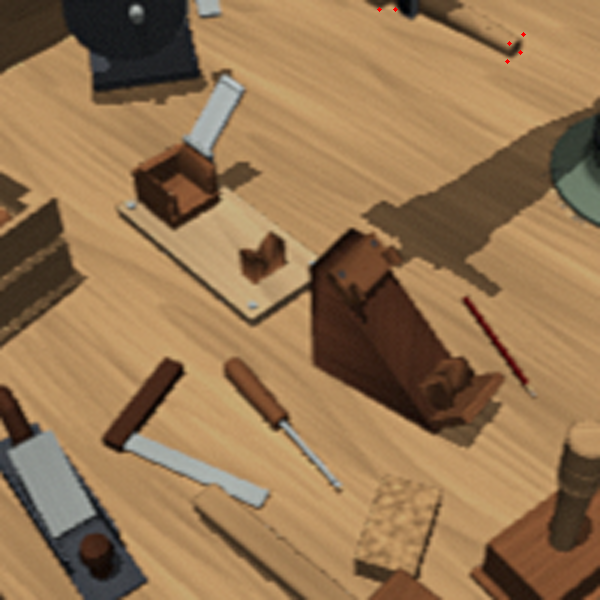

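```bash
python3 - <<'E'
from h import *
T=cur();rows(T,jig(.012,.2),step=30,ang=.1)
E
```

```text
n 9 row [14.0, 16.2, 20.9, 0.001, 0.0012, 0.001] dist 269.0 ang 0.017
```

Request:
{"op": "jog_arm", "data": {"commands": [[5, 16, 21, 0.001, 0.001, 0.001], [10, 16, 21, 0.001, 0.001, 0.001], [14, 16, 21, 0.001, 0.001, 0.001], [14, 16, 21, 0.001, 0.001, 0.001], [14, 16, 21, 0.001, 0.001, 0.001], [14, 16, 21, 0.001, 0.001, 0.001], [14, 16, 21, 0.001, 0.001, 0.001], [14, 16, 21, 0.001, 0.001, 0.001], [14, 16, 21, 0.001, 0.001, 0.001], [0, 0, 0, 0, 0, 0]]}}

```text
clock: 20.75
position: [0.4962, -0.3443, 0.2558]
tool_rot: [-0.882, 1.56, -2.514]
force: [-0.8, 0.2, -1.4]
grip_width: 0.0289
```

```bash
python3 - <<'E'
from h import *
import pickle
T=cur();jrel();rows(T,jig(.01,.06),step=30,ang=.1)
s=observe();im=grab_frame('wrist')[:,:,::-1].copy();pickle.dump(s,open('s15.pkl','wb'));cv2.imwrite('pics/w15.png',im)
cv2.imwrite('pics/scene15.png',grab_frame('scene')[:,:,::-1])
print(s['qpos'].round(2))
E
```

```text
end: gap -2.1 y 5.9 h 202.4  foot y 5.8 h 200.9 F jx,jy,z [-0.2 -0.9 -1.4] gw 0.0289 t 20.75
n 5 row [28.3, -1.0, -2.5, 0.0001, 0.0013, 0.0016] dist 142.4 ang 0.011
[-0.04  0.63  0.86  1.67 -0.51  1.09  0.91]
```

View pics/w15.png

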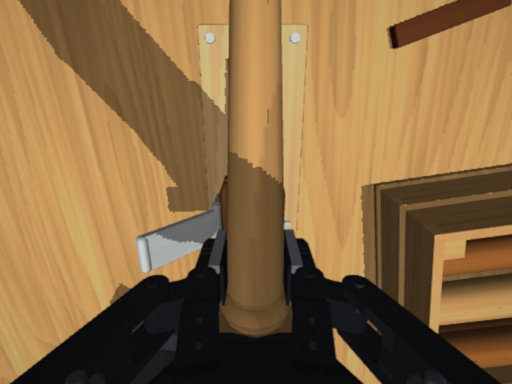

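View pics/scene15.png

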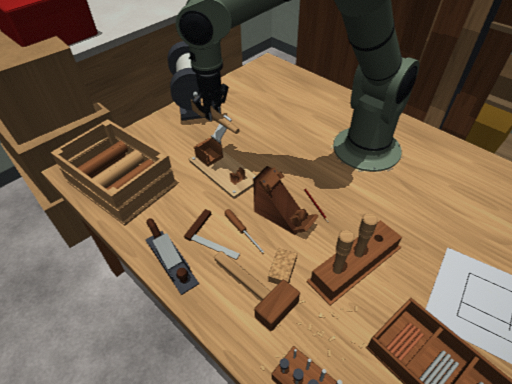

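Request:
{"op": "jog_arm", "data": {"commands": [[25, -5.5, -12, 0.001, 0.006, 0.007], [28, 0, 0, 0, 0, 0], [28, 0, 0, 0, 0, 0], [25, 0, 0, 0, 0, 0], [20, 0, 0, 0, 0, 0], [0, 0, 0, 0, 0, 0]]}}

```text
clock: 21.45
position: [0.491, -0.3277, 0.1307]
tool_rot: [1.088, 1.567, -0.541]
force: [-0.2, -0.0, -0.8]
grip_width: 0.0287
```

```bash
python3 - <<'E'
from h import *
import pickle
C=cam('wrist',pickle.load(open('s15.pkl','rb')))
a,b=at_z(C,(209.8,38),.02),at_z(C,(294.8,37.8),.02);print(a,b,((a+b)/2-stop)@jy)
T=cur();jrel();rows(T,jig(.01,.045),step=30,ang=.1)
s=observe();im=grab_frame('wrist')[:,:,::-1].copy();pickle.dump(s,open('s16.pkl','wb'));cv2.imwrite('pics/w16.png',cv2.resize(im,None,fx=1.56,fy=1.56,interpolation=cv2.INTER_CUBIC))
im=grab_frame('scene')[:,:,::-1];cv2.imwrite('pics/scene16.png',cv2.resize(im[60:220,160:300],None,fx=4.2,fy=3.75*1.12,interpolation=cv2.INTER_CUBIC)[:600])
E
```

```text
[ 0.44928172 -0.2014762   0.02      ] [ 0.54917181 -0.20742962  0.02      ] 0.0009427166407583138
end: gap 14.2 y -0.1 h 76.8  foot y -0.8 h 76.4 F jx,jy,z [ 0.1 -0.2 -0.8] gw 0.0287 t 21.45
n 2 row [15.8, 0.1, 2.1, 0.0016, 0.001, -0.0018] dist 31.9 ang 0.005
```

View pics/w16.png

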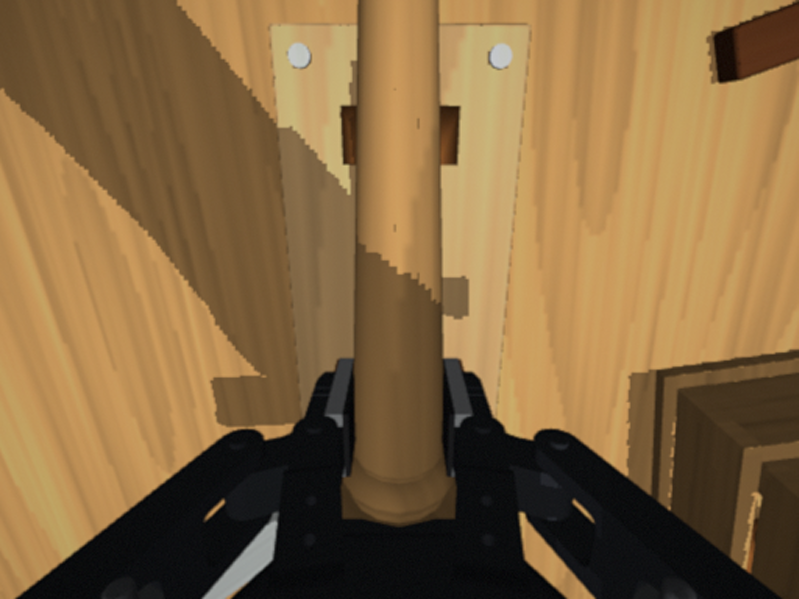

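View pics/scene16.png

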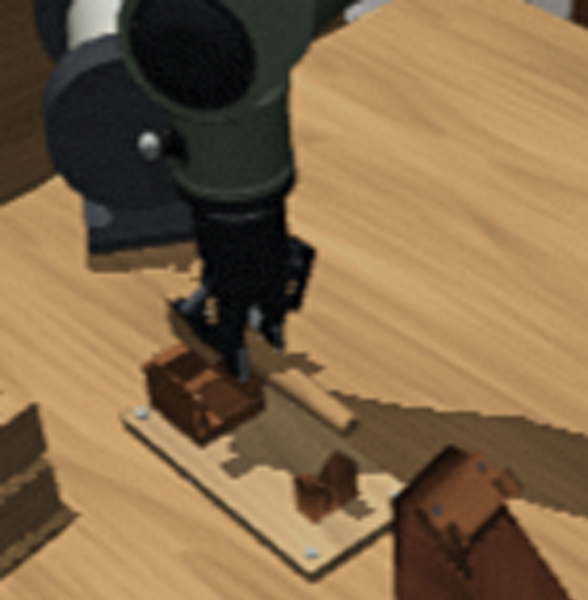

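```bash
python3 - <<'E'
from h import *
import pickle
C=cam('wrist',pickle.load(open('s16.pkl','rb')))
for z in (.045,.055,.065):
  for r in (106,164):
    p=at_z(C,(400/1.56,r/1.56),z);print(z,r,((p-stop)@jx).round(4),((p-stop)@jy).round(4))
for u in ((299,56),(500,56)): p=at_z(C,(u[0]/1.56,u[1]/1.56),.02);print((p-stop)@jx,(p-stop)@jy)
T=cur();rows(T,jig(.010,.03),step=20)
E
```

```text
0.045 106 -0.2086 0.001
0.045 164 -0.1828 0.0012
0.055 106 -0.208 0.0009
0.055 164 -0.1834 0.0011
0.065 106 -0.2074 0.0009
0.065 164 -0.1839 0.001
-0.23290405492847824 -0.04910099746351561
-0.2333094887390167 0.05090518593036911
n 3 row [16.3, -0.2, 1.0, 0.001, 0.0011, -0.0021] dist 49.0 ang 0.008
```

Request:
{"op": "jog_arm", "data": {"commands": [[16, 0.8, 3, 0.001, 0.003, -0.005], [16, 0, 0, 0, 0, 0], [14, 0, 0, 0, 0, 0], [0, 0, 0, 0, 0, 0]]}}

```text
clock: 21.95
position: [0.4943, -0.3323, 0.0864]
tool_rot: [1.251, 1.565, -0.378]
force: [-0.2, -0.1, -1.6]
grip_width: 0.0287
```

```bash
python3 - <<'E'
from h import *
T=cur();jrel();rows(T,jig(.009,.012,.001),step=20)
E
```

```text
end: gap 9.7 y 3.4 h 32.5  foot y 2.8 h 32.1 F jx,jy,z [ 0.1 -0.2 -1.6] gw 0.0287 t 21.95
n 2 row [10.2, -1.1, 0.3, 0.0015, 0.0008, -0.0025] dist 20.5 ang 0.006
```

Request:
{"op": "jog_arm", "data": {"commands": [[0, -2.3, 0.5, 0.003, 0.002, -0.005], [0, 0, 0, 0, 0, 0]]}}

```text
clock: 22.15
position: [0.4915, -0.333, 0.0863]
tool_rot: [-2.018, 1.57, 2.632]
force: [0.4, 0.2, -2.2]
grip_width: 0.0288
```

```bash
python3 - <<'E'
from h import *
T=cur();jrel();rows(T,jig(.009,.012,.001),step=20)
E
```

```text
end: gap 8.9 y 0.3 h 32.1  foot y 0.5 h 32.2 F jx,jy,z [-0.2  0.4 -2.2] gw 0.0288 t 22.15
n 2 row [10.1, 0.3, -0.1, -0.0004, -0.0002, 0.0005] dist 20.2 ang 0.001
```

Request:
{"op": "jog_arm", "data": {"commands": [[8, 0, 0, 0, 0, 0], [8, 0, 0, 0, 0, 0], [0, 0, 0, 0, 0, 0]]}}

```text
clock: 22.45
position: [0.4919, -0.3331, 0.0697]
tool_rot: [1.589, 1.571, -0.044]
force: [-0.9, 0.4, -1.9]
grip_width: 0.0289
```

```bash
python3 - <<'E'
from h import *
T=cur();jrel();rows(T,jig(.009,.004,.001),step=20)
E
```

```text
end: gap 8.7 y 0.7 h 15.6  foot y 0.9 h 15.6 F jx,jy,z [-0.3 -0.9 -1.9] gw 0.0289 t 22.45
n 1 row [11.6, 0.2, -0.3, -0.0008, -0.0, -0.0002] dist 11.6 ang 0.001
```

Request:
{"op": "jog_arm", "data": {"commands": [[6, 0, 0, 0, 0, 0], [5, 0, 0, 0, 0, 0], [0, 0, 0, 0, 0, 0]]}}

```text
clock: 22.75
position: [0.4918, -0.3331, 0.0576]
tool_rot: [2.189, 1.571, 0.556]
force: [-0.1, 0.1, -1.8]
grip_width: 0.029
```

```bash
python3 - <<'E'
from h import *
jrel()
E
```

```text
end: gap 8.8 y 0.7 h 3.5  foot y 0.9 h 3.5 F jx,jy,z [-0.  -0.2 -1.8] gw 0.029 t 22.75
```

Request:
{"op": "jog_arm", "data": {"commands": [[2, 0, 0, 0, 0, 0]]}}

```text
clock: 22.85
position: [0.4919, -0.3332, 0.0556]
tool_rot: [1.27, 1.57, -0.363]
force: [-0.0, -0.2, -1.1]
grip_width: 0.0291
```

Request:
{"op": "jog_arm", "data": {"commands": [[1.5, 0, 0, 0, 0, 0]]}}

```text
clock: 22.95
position: [0.4919, -0.3332, 0.0542]
tool_rot: [2.003, 1.57, 0.37]
force: [-5.5, 7.7, 29.2]
grip_width: 0.0289
```

```bash
python3 - <<'E'
from h import *
jrel()
E
```

```text
end: gap 8.7 y 0.8 h 0.1  foot y 0.9 h 0.1 F jx,jy,z [-7.3 -5.9 29.2] gw 0.0289 t 22.95
```

Request:
{"op": "jog_arm", "data": {"commands": [[-0.6, 0, 0, 0, 0, 0], [0, 0, 3, 0, 0, 0], [0, 0, 3, 0, 0, 0]]}}

```text
clock: 23.25
position: [0.4918, -0.3393, 0.055]
tool_rot: [1.84, 1.57, 0.208]
force: [-0.5, -0.3, -1.6]
grip_width: 0.0289
```

```bash
python3 - <<'E'
from h import *
jrel()
E
```

```text
end: gap 2.6 y 1.1 h 0.8  foot y 1.1 h 0.9 F jx,jy,z [ 0.3 -0.5 -1.6] gw 0.0289 t 23.25
```

Request:
{"op": "jog_arm", "data": {"commands": [[0, 0, 2, 0, 0, 0]]}}

```text
clock: 23.35
position: [0.4917, -0.3417, 0.055]
tool_rot: [1.521, 1.57, -0.111]
force: [0.7, -0.2, -0.6]
grip_width: 0.0289
```

Request:
{"op": "jog_arm", "data": {"commands": [[0, 0, 1.5, 0, 0, 0]]}}

```text
clock: 23.45
position: [0.4915, -0.3436, 0.055]
tool_rot: [1.385, 1.57, -0.247]
force: [-0.1, 0.1, -1.3]
grip_width: 0.029
```

```bash
python3 - <<'E'
from h import *
jrel()
E
```

```text
end: gap -1.7 y 1.0 h 0.9  foot y 1.1 h 0.9 F jx,jy,z [-0.1 -0.1 -1.3] gw 0.029 t 23.45
```

Request:
{"op": "jog_arm", "data": {"commands": [[0, 0, 1, 0, 0, 0]]}}

```text
clock: 23.55
position: [0.4914, -0.3448, 0.055]
tool_rot: [1.516, 1.57, -0.117]
force: [-0.5, 7.1, 1.0]
grip_width: 0.0288
```

Request:
{"op": "jog_arm", "data": {"commands": [[0, 0, 1, 0, 0, 0]]}}

```text
clock: 23.65
position: [0.4914, -0.3447, 0.0547]
tool_rot: [2.96, 1.569, 1.327]
force: [-1.3, 10.6, 0.7]
grip_width: 0.0288
```

Request:
{"op": "jog_arm", "data": {"commands": [[0, 0, 1, 0, 0, 0]]}}

```text
clock: 23.75
position: [0.4914, -0.3447, 0.0545]
tool_rot: [-3.127, 1.567, 1.524]
force: [-0.5, 6.4, 1.4]
grip_width: 0.0282
```

```bash
python3 - <<'E'
from h import *
jrel()
E
```

```text
end: gap -2.8 y 1.1 h 0.1  foot y 1.0 h 0.9 F jx,jy,z [-6.3 -0.9  1.4] gw 0.0282 t 23.75
```

Request:
{"op": "jog_arm", "data": {"commands": [[0.6, 0, 0.3, 0, 0.002, 0], [0, 0, 0.5, 0, 0, 0]]}}

```text
clock: 23.95
position: [0.4914, -0.3447, 0.0542]
tool_rot: [-3.12, 1.563, 1.532]
force: [-1.4, 5.6, 2.7]
grip_width: 0.0287
```

```bash
python3 - <<'E'
from h import *
jrel()
im=grab_frame('scene')[:,:,::-1];cv2.imwrite('pics/scene17.png',cv2.resize(im[60:220,160:300],None,fx=4,fy=4,interpolation=cv2.INTER_CUBIC)[:600])
im=grab_frame('top')[:,:,::-1];cv2.imwrite('pics/top17.png',cv2.resize(im[180:300,290:430],None,fx=5,fy=5,interpolation=cv2.INTER_CUBIC)[:600])
E
```

```text
end: gap -2.8 y 1.1 h -0.6  foot y 1.0 h 1.1 F jx,jy,z [-5.5 -1.7  2.7] gw 0.0287 t 23.95
```

View pics/scene17.png

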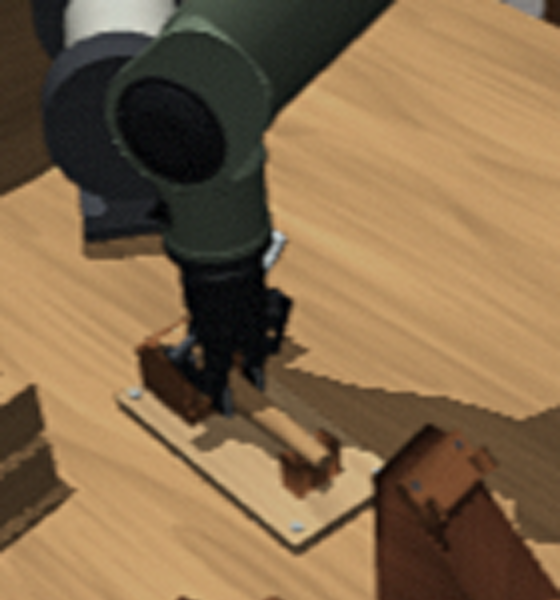

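View pics/top17.png

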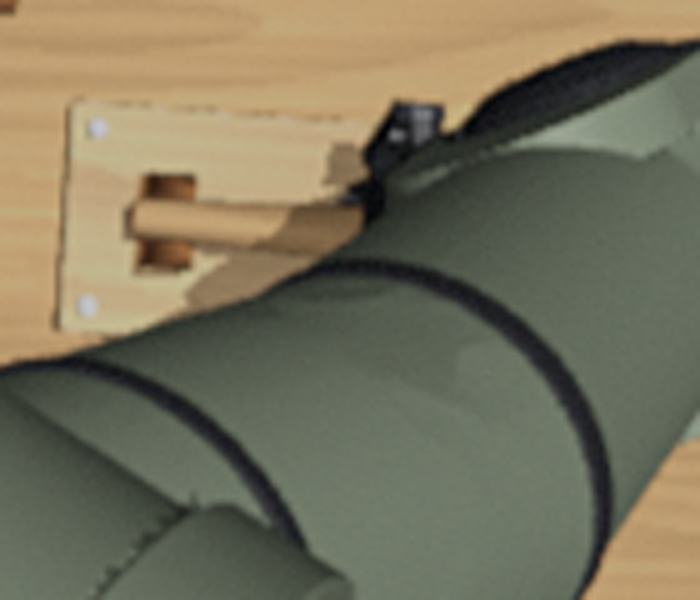

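Request:
{"op": "jog_arm", "data": {"commands": [[0, 0, 0, 0, 0, 0], [0, 0, 0, 0, 0, 0], [0, 0, 0, 0, 0, 0], [0, 0, 0, 0, 0, 0], [0, 0, 0, 0, 0, 0]], "gripper": 0}}

```text
clock: 24.55
position: [0.4916, -0.3454, 0.0545]
tool_rot: [3.061, 1.564, 1.429]
force: [0.3, -0.2, -0.8]
grip_width: 0.0854
```

Request:
{"op": "jog_arm", "data": {"commands": [[-10, 0, 0, 0, 0, 0], [-20, 0, 0, 0, 0, 0], [-30, 0, 0, 0, 0, 0], [-35, 0, 0, 0, 0, 0], [-35, 0, -20, 0, 0, 0], [-30, 0, -30, 0, 0, 0], [-20, 0, -30, 0, 0, 0], [0, 0, -10, 0, 0, 0], [0, 0, 0, 0, 0, 0]]}}

```text
clock: 25.45
position: [0.4955, -0.2555, 0.2464]
tool_rot: [2.938, 1.564, 1.302]
force: [-0.2, -0.4, -0.6]
grip_width: 0.0854
```

```bash
python3 - <<'E'
from h import *
import pickle
s=observe();print(s['force'],s['position'],s['qpos'].round(2))
im=grab_frame('wrist')[:,:,::-1].copy();pickle.dump(s,open('s18.pkl','wb'))
cv2.imwrite('pics/w18raw.png',im);cv2.imwrite('pics/w18.png',cv2.resize(im,None,fx=1.56,fy=1.56,interpolation=cv2.INTER_CUBIC))
E
```

```text
[-0.18695621 -0.36010452 -0.64174472] [ 0.49551539 -0.25554973  0.24636123] [-0.23  0.56  0.88  1.81 -0.51  1.02  0.8 ]
```

View pics/w18.png

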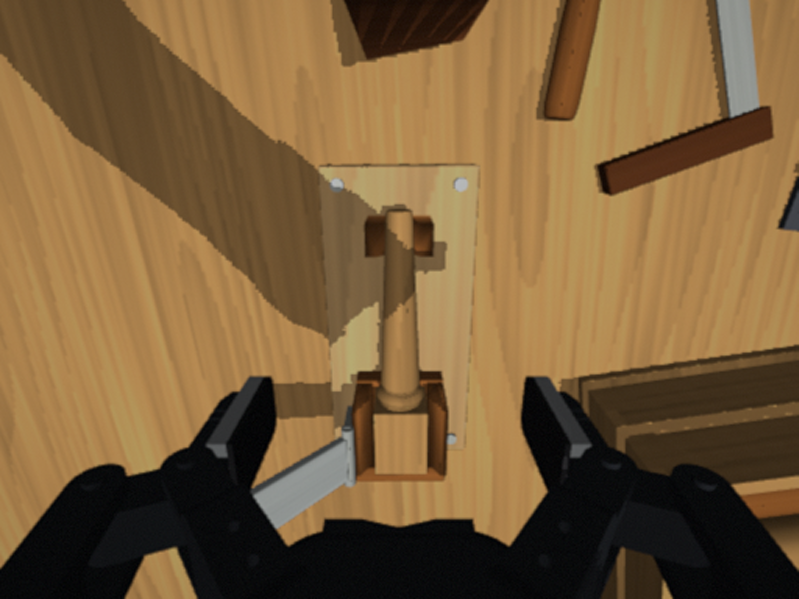

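```bash
python3 - <<'E'
import cv2
im=cv2.imread('pics/w18raw.png')[225:320,205:305];cv2.imwrite('pics/w18z.png',cv2.resize(im,None,fx=6,fy=6,interpolation=cv2.INTER_CUBIC))
E
```

```text
(no output)
```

View pics/w18z.png

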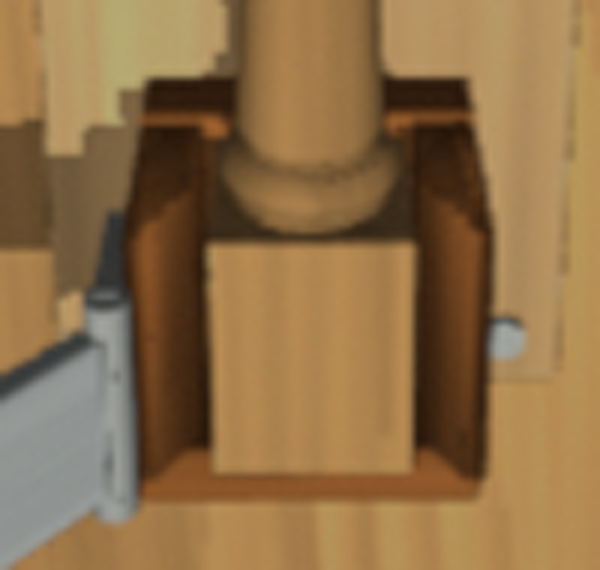

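```bash
python3 - <<'E'
from h import *
import pickle
C=cam('wrist',pickle.load(open('s18.pkl','rb')))
def z(p): return ((proj(C,p)[0]-[205,225])*6+2.5).round(1)
s2=stop+jx*.0028
for g in (0,.001,.003): print(g,'head end top',z(s2-jx*g+[0,0,.022]),'head start',z(s2-jx*(.06+g)+[0,0,.022]))
print('stop outer top',z(s2+jx*.015+[0,0,.014]),'stop inner top', z(s2+[0,0,.014]))
print('cheek start top',z(s2-jx*.063+[0,0,.023]))
print('screwS1', [z(stop-jx*.233+jy*a+[0,0,-.038]) for a in(-.049,.051)])
E
```

```text
0 head end top [304.4 480.9] head start [303.4 249.3]
0.001 head end top [304.4 477.2] head start [303.3 245.2]
0.003 head end top [304.3 469.9] head start [303.3 237. ]
stop outer top [304.5 508.5] stop inner top [304.3 455.1]
cheek start top [303.3 239.8]
screwS1 [array([  65.9, -636.4]), array([ 543.1, -638.4])]
```

```bash
python3 - <<'E'
from h import *
s2=stop+jx*.0028+jy*.001
P=s2-jx*.245;P[2]=.14
T=cur();rows(T,pose(P,RJ),step=30)
E
```

```text
n 5 row [21.3, 0.1, -12.2, -0.001, -0.0013, -0.0003] dist 122.7 ang 0.008
```

Request:
{"op": "jog_arm", "data": {"commands": [[15, 0, -20, -0.005, -0.006, 0], [20, 0, -18, 0, 0, 0], [22, 0, -12, 0, 0, 0], [25, 0, -8, 0, 0, 0], [22, 0, -3, 0, 0, 0], [0, 0, 0, 0, 0, 0]], "gripper": 255, "newtons": 30}}

```text
clock: 26.1
position: [0.4965, -0.2012, 0.1362]
tool_rot: [-0.625, 1.566, -2.266]
force: [0.9, 1.3, 0.4]
grip_width: 0.0003
```

```bash
python3 - <<'E'
from h import *
s2=stop+jx*.0028+jy*.001
P=s2-jx*.243;P[2]=.06
T=cur();print(T[:3,3],((T[:3,3]-s2)@jx).round(4),observe()['force']);rows(T,pose(P,RJ),step=25)
cv2.imwrite('pics/w19.png',grab_frame('wrist')[:,:,::-1])
E
```

```text
[ 0.49650755 -0.20121718  0.13623695] -0.2389 [0.94567929 1.2893079  0.39576808]
n 4 row [19.1, 0.8, -1.1, -0.002, 0.0009, 0.0006] dist 76.4 ang 0.009
```

View pics/w19.png

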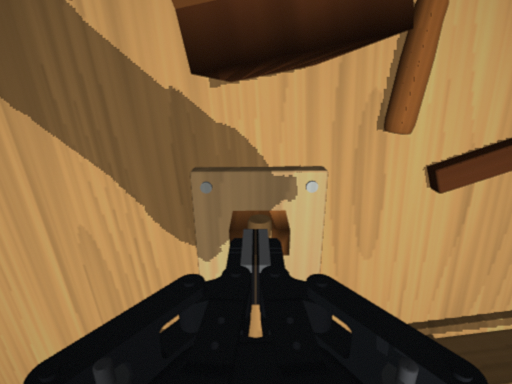

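Request:
{"op": "jog_arm", "data": {"commands": [[12, 0.8, -6, -0.002, 0.001, 0], [20, 0, 0, 0, 0, 0], [20, 0, 0, 0, 0, 0], [20, 0, 0, 0, 0, 0], [0, 0, 0, 0, 0, 0]]}}

```text
clock: 26.65
position: [0.4998, -0.1993, 0.0653]
tool_rot: [0.667, 1.565, -0.975]
force: [-0.5, 0.3, 0.6]
grip_width: 0.0003
```

```bash
python3 - <<'E'
from h import *
s2=stop+jx*.0028+jy*.001
T=cur();print(T[:3,3],((T[:3,3]-s2)@jx).round(4),((T[:3,3]-s2)@jy).round(4),observe()['force'])
E
```

```text
[ 0.49982668 -0.19929121  0.06529979] -0.241 0.0002 [-0.46413539  0.32715406  0.55726356]
```

Request:
{"op": "jog_arm", "data": {"commands": [[5, 0, 3, 0, 0, 0], [0, 0, 3, 0, 0, 0]]}}

```text
clock: 26.85
position: [0.5, -0.2061, 0.0614]
tool_rot: [0.781, 1.564, -0.861]
force: [-0.4, 0.4, -0.5]
grip_width: 0.0001
```

Request:
{"op": "jog_arm", "data": {"commands": [[0, 0, 2, 0, 0, 0]]}}

```text
clock: 26.95
position: [0.5002, -0.2087, 0.0621]
tool_rot: [0.85, 1.563, -0.792]
force: [1.4, 10.0, 0.6]
grip_width: 0.0001
```

Request:
{"op": "jog_arm", "data": {"commands": [[0, 0, 1.5, 0, 0, 0]]}}

```text
clock: 27.05
position: [0.5005, -0.2089, 0.0626]
tool_rot: [1.18, 1.564, -0.462]
force: [2.2, 16.5, 0.4]
grip_width: 0.0
```

Request:
{"op": "jog_arm", "data": {"commands": [[0, 0, 1.5, 0, 0, 0]]}}

```text
clock: 27.15
position: [0.5008, -0.2089, 0.063]
tool_rot: [1.602, 1.565, -0.039]
force: [1.4, 9.4, 0.5]
grip_width: -0.0001
```

```bash
python3 - <<'E'
from h import *
s2=stop+jx*.0028+jy*.001
T=cur();print(T[:3,3],((T[:3,3]-s2)@jx).round(4),((T[:3,3]-s2)@jy).round(4),observe()['force'])
E
```

```text
[ 0.50079103 -0.20887757  0.06299663] -0.2315 0.0018 [1.44306417 9.35958818 0.50769252]
```

Request:
{"op": "jog_arm", "data": {"commands": [[0, 0, -5, 0, 0, 0], [-10, 0, -8, 0, 0, 0], [-30, 0, 0, 0, 0, 0], [-40, 0, 0, 0, 0, 0], [-40, 0, 0, 0, 0, 0], [-40, -20, 10, 0, 0, 0], [-30, -30, 20, 0, 0, 0], [-10, -30, 30, 0, 0, 0], [0, -30, 40, 0, 0, 0], [0, -30, 40, 0, 0, 0], [0, -10, 30, 0, 0, 0], [0, 0, 0, 0, 0, 0]]}}

```text
clock: 28.35
position: [0.3329, -0.3565, 0.2794]
tool_rot: [1.488, 1.555, -0.152]
force: [0.3, 0.5, -0.3]
grip_width: -0.0002
```

```bash
cat >> h.py <<'E'
s2=stop+jx*.0028+jy*.001
def J(a,b,c): return pose(s2+jx*a*1e-3+jy*b*1e-3+np.array([0,0,c*1e-3]),RJ)
def jj():
    T=cur();d=T[:3,3]-s2;o=observe();F=o['force'];print('TCP jig mm',np.round([d@jx*1e3,d@jy*1e3,d[2]*1e3],1),'F',np.round([F@jx,F@jy,F[2]],1),'t',round(o['clock'],2));return T
E
python3 - <<'E'
from h import *
T=jj();rows(T,J(-25,-160,150),step=30,ang=.1);print(observe()['qpos'].round(2))
import pickle
pickle.dump(observe(),open('s20.pkl','wb'));im=grab_frame('wrist')[:,:,::-1];cv2.imwrite('pics/w20.png',im)
im=grab_frame('top')[:,:,::-1];cv2.imwrite('pics/top20.png',im)
for c in('wrist','scene','top'):
    print(c,[(d['location'],round(d['p'],2)) for d in nets.pinpoint(c,'leaf_edge')])
E
```

```text
TCP jig mm [ -73.9 -156.8  221.4] F [-0.5  0.3 -0.3] t 28.35
n 3 row [23.8, -1.2, 16.3, -0.0026, 0.0005, -0.0053] dist 86.6 ang 0.018
[-0.04  0.39  0.98  1.95 -0.4   1.    1.06]
wrist [([304.9, 222.2], 0.75), ([366.7, 205.9], 0.23)]
scene [([227.8, 121.2], 0.36)]
top [([231.9, 220.5], 0.73), ([401.8, 272.7], 0.72), ([289.4, 142.1], 0.41), ([355.1, 226.6], 0.16)]
```

View pics/w20.png

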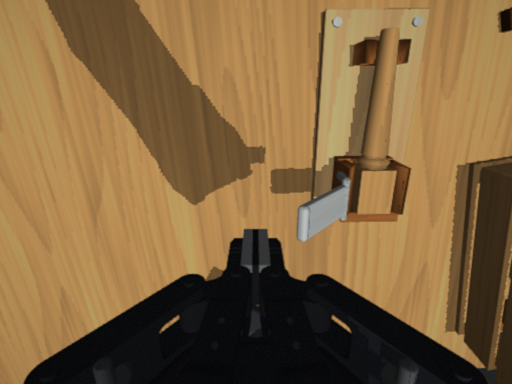

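```bash
python3 - <<'E'
from h import *
import pickle
Cw=cam('wrist',pickle.load(open('s20.pkl','rb')))
X,e=tri([Cw,cam('top')],[(304.9,222.2),(401.8,272.7)])
d=X-s2;print([round(v*1e3,1) for v in(d@jx,d@jy,d[2])],e)
for th in (1.9,2.0,2.1,2.2,2.3):
    h=s2+jx*-.025+jy*(-.042+.09*np.cos(th))+[0,0,.028+.09*np.sin(th)]
    print(th,proj(Cw,h).round(1),proj(cam('top'),h).round(1),proj(cam('scene'),h).round(1))
E
```

```text
[np.float64(-28.3), np.float64(-105.5), np.float64(100.5)] [np.float64(2.34968736248031), np.float64(1.096898151038565)]
1.9 [[341.7 233.1]] [[404.9 258.3]] [[219.  117.3]]
2.0 [[332.2 231.5]] [[404.2 261.8]] [[220.8 117.1]]
2.1 [[323.1 229.6]] [[403.3 265. ]] [[222.5 117.1]]
2.2 [[314.5 227.4]] [[402.4 268. ]] [[224.2 117.4]]
2.3 [[306.6 224.9]] [[401.3 270.7]] [[225.7 117.9]]
```

Request:
{"op": "jog_arm", "data": {"commands": [[20, -2, 16, -0.008, 0, -0.015], [25, -1, 16, 0, 0, 0], [25, -1, 14, 0, 0, 0], [25, 0, 3, 0, 0, 0], [20, 0, 0, 0, 0, 0], [5, 0, 0, 0, 0, 0], [0, 0, 0, 0, 0, 0]]}}

```text
clock: 29.3
position: [0.3367, -0.3961, 0.1538]
tool_rot: [-2.804, 1.568, 1.87]
force: [0.9, 0.4, -0.0]
grip_width: -0.0001
```

```bash
python3 - <<'E'
from h import *
T=jj();rows(T,J(-25,-135,97),step=30,ang=.1)
im=grab_frame('scene')[:,:,::-1];cv2.imwrite('pics/scene21.png',cv2.resize(im[70:190,160:300],None,fx=5,fy=5,interpolation=cv2.INTER_CUBIC))
E
```

```text
TCP jig mm [ -34.6 -150.5   95.8] F [-0.4  0.8 -0. ] t 29.3
n 1 row [-1.3, 15.3, 9.9, 0.023, -0.0025, 0.0009] dist 18.3 ang 0.023
```

View pics/scene21.png

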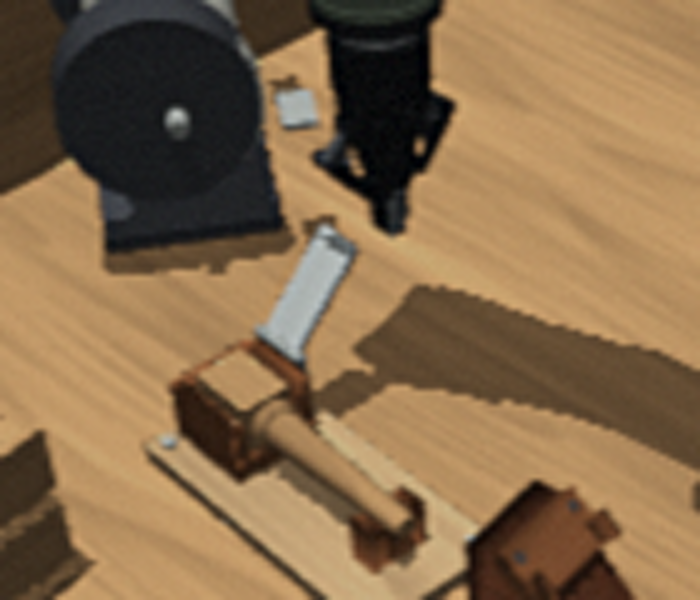

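Request:
{"op": "jog_arm", "data": {"commands": [[-2, 0, 2, 0.13, 0, 0], [0, 0, 0, 0.13, 0, 0], [0, 0, 0, 0.13, 0, 0], [0, 0, 0, 0.13, 0, 0], [0, 0, 0, 0.13, 0, 0], [0, 0, 0, 0.13, 0, 0], [0, 0, 0, 0.13, 0, 0], [0, 0, 0, 0.13, 0, 0], [0, 0, 0, 0.13, 0, 0], [0, 0, 0, 0.13, 0, 0], [0, 0, 0, 0.13, 0, 0], [0, 0, 0, 0.13, 0, 0], [0, 0, 0, 0, 0, 0]]}}

```text
clock: 30.65
position: [0.3481, -0.3956, 0.1723]
tool_rot: [2.993, 1.55, -0.225]
force: [-0.3, -0.5, -0.4]
grip_width: 0.0
```

```bash
cat >> h.py <<'E'
RL=toolR([0,0,-1],jx)
def L(a,b,c): return pose(s2+jx*a*1e-3+jy*b*1e-3+np.array([0,0,c*1e-3]),RL)
E
python3 - <<'E'
from h import *
T=jj();rows(T,L(-25,-135,97),step=30,ang=.1);print(observe()['qpos'].round(2))
E
```

```text
TCP jig mm [ -35.8 -139.2  114.3] F [ 0.5 -0.3 -0.4] t 30.65
n 1 row [17.4, 10.7, -4.0, -0.0149, -0.0206, -0.0032] dist 20.8 ang 0.026
[-0.    0.82  1.19  1.97 -0.95  1.03  0.  ]
```

Request:
{"op": "jog_arm", "data": {"commands": [[17, 10.5, -1, -0.015, -0.02, -0.003], [0, 0, -5, 0, 0, 0], [0, 0, 0, 0, 0, 0]]}}

```text
clock: 30.95
position: [0.3558, -0.4062, 0.1577]
tool_rot: [2.798, 1.567, -0.392]
force: [-0.9, 0.4, 0.0]
grip_width: -0.0002
```

```bash
python3 - <<'E'
from h import *
T=jj();rows(T,L(-25,-100,103),step=10,ang=.1)
cv2.imwrite('pics/w22.png',grab_frame('wrist')[:,:,::-1])
E
```

```text
TCP jig mm [ -25.7 -130.9   99.7] F [-0.3 -1.   0. ] t 30.95
n 4 row [-0.8, 0.2, -7.7, 0.0032, -0.0008, -0.0003] dist 31.1 ang 0.013
```

View pics/w22.png

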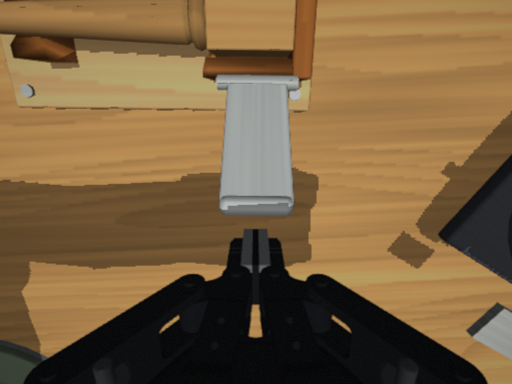

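Request:
{"op": "jog_arm", "data": {"commands": [[0, 0, -10, 0, 0, 0], [-1, 0, -10, 0, 0, 0], [-1, 0, -10, 0, 0, 0]]}}

```text
clock: 31.3
position: [0.3841, -0.4078, 0.1624]
tool_rot: [2.484, 1.567, -0.708]
force: [-3.8, 0.1, 3.5]
grip_width: -0.0004
```

```bash
python3 - <<'E'
from h import *
T=jj();rows(T,L(-25,-80,108),step=10,ang=.1)
cv2.imwrite('pics/w23.png',grab_frame('wrist')[:,:,::-1])
E
```

```text
TCP jig mm [ -25.8 -102.5  104.4] F [ 0.2 -3.8  3.5] t 31.3
n 3 row [-1.2, 0.3, -7.5, 0.0037, -0.001, -0.0007] dist 22.8 ang 0.012
```

View pics/w23.png

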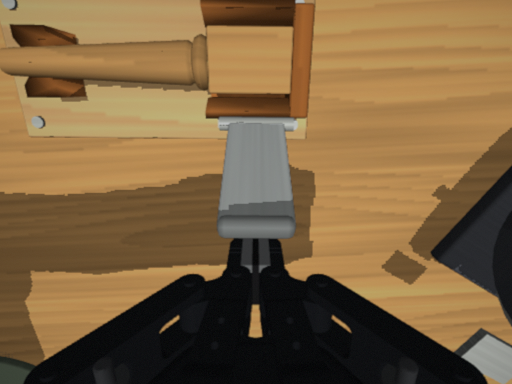

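Request:
{"op": "jog_arm", "data": {"commands": [[-1.5, 0, -10, 0, 0, 0], [-1.5, 0, -10, 0, 0, 0], [-1.5, 0, -10, 0, 0, 0], [-1.5, 0, -10, 0, 0, 0], [-1.5, 0, -8, 0, 0, 0]]}}

```text
clock: 31.85
position: [0.4368, -0.4097, 0.1717]
tool_rot: [2.586, 1.566, -0.603]
force: [-2.8, 0.5, -0.8]
grip_width: -0.0001
```

```bash
python3 - <<'E'
from h import *
T=jj();rows(T,L(-25,-46,114),step=10,ang=.1);rows(T,L(-25,-18,105),step=10,ang=.1)
cv2.imwrite('pics/w24.png',grab_frame('wrist')[:,:,::-1])
E
```

```text
TCP jig mm [-27.2 -49.8 113.7] F [-0.3 -2.8 -0.8] t 31.85
n 1 row [-0.3, 2.2, -3.8, 0.0138, -0.0043, -0.0026] dist 4.4 ang 0.015
n 4 row [2.2, 0.6, -7.9, 0.0035, -0.0011, -0.0007] dist 33.0 ang 0.015
```

View pics/w24.png

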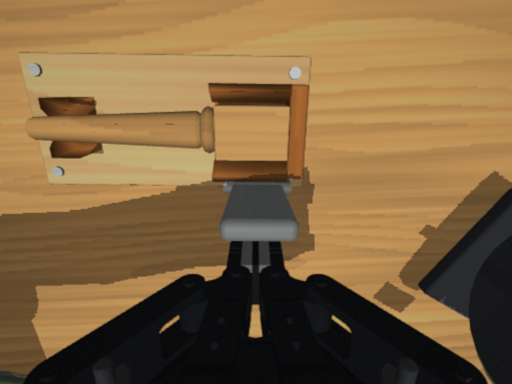

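Request:
{"op": "jog_arm", "data": {"commands": [[1, 1, -10, 0.004, -0.001, 0], [3, 1, -11, 0.004, -0.001, 0], [4, 0, -11, 0.004, -0.001, 0], [6, 0, -9, 0, 0, 0], [7, 0, -9, 0, 0, 0]]}}

```text
clock: 32.4
position: [0.4917, -0.4145, 0.1494]
tool_rot: [2.238, 1.568, -0.963]
force: [-2.0, -0.1, 0.6]
grip_width: -0.0003
```

```bash
python3 - <<'E'
from h import *
T=jj();rows(T,L(-25,13.8,73.7),step=10,ang=.1);rows(T,L(-25,22,45),step=10,ang=.1)
cv2.imwrite('pics/w25.png',grab_frame('wrist')[:,:,::-1])
E
```

```text
TCP jig mm [-25.7   5.3  91.4] F [ 0.3 -1.9  0.6] t 32.4
n 2 row [8.9, 0.3, -4.2, 0.0007, -0.0008, -0.0011] dist 19.7 ang 0.003
n 5 row [9.3, 0.1, -3.3, 0.0003, -0.0003, -0.0004] dist 49.4 ang 0.003
```

View pics/w25.png

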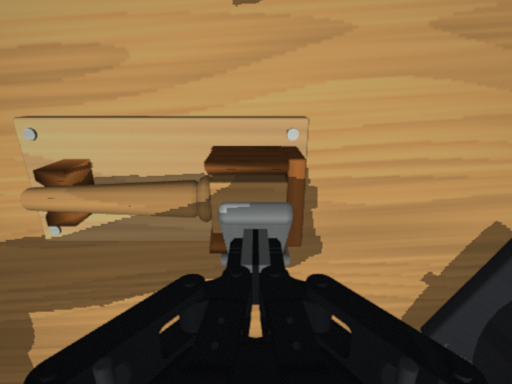

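Request:
{"op": "jog_arm", "data": {"commands": [[9, 0, -5, 0, 0, 0], [9, 0, -4, 0, 0, 0], [9, 0, -3, 0, 0, 0], [8, 0, -2, 0, 0, 0]]}}

```text
clock: 32.85
position: [0.5088, -0.4154, 0.1106]
tool_rot: [2.445, 1.567, -0.755]
force: [-0.8, 0.5, 1.1]
grip_width: 0.0001
```

```bash
python3 - <<'E'
from h import *
T=jj();rows(T,L(-25,22,45),step=10,ang=.1)
E
```

```text
TCP jig mm [-25.9  22.4  52.6] F [-0.4 -0.9  1.1] t 32.85
n 1 row [7.6, 0.9, 0.4, 0.0029, -0.0028, -0.0023] dist 7.6 ang 0.005
```

Request:
{"op": "jog_arm", "data": {"commands": [[4, 0, 0, 0, 0, 0], [4, 0, 0, 0, 0, 0]]}}

```text
clock: 33.05
position: [0.5087, -0.4152, 0.1011]
tool_rot: [2.421, 1.568, -0.78]
force: [0.8, -0.5, 5.0]
grip_width: -0.0001
```

Request:
{"op": "jog_arm", "data": {"commands": [[2, 0, 0, 0, 0, 0]]}}

```text
clock: 33.15
position: [0.5088, -0.4155, 0.1004]
tool_rot: [2.596, 1.567, -0.604]
force: [-4.9, 13.6, 46.3]
grip_width: 0.0002
```

```bash
python3 - <<'E'
from h import *
T=jj();rows(T,L(-25,22,45),step=10,ang=.1)
E
```

```text
TCP jig mm [-25.8  22.4  42.4] F [-13.3  -5.7  46.3] t 33.15
n 1 row [-2.6, 0.8, 0.4, 0.0028, -0.0033, -0.002] dist 2.8 ang 0.005
```

Request:
{"op": "jog_arm", "data": {"commands": [[-3, 0, 0, 0, 0, 0], [-20, 0, 0, 0, 0, 0], [-40, 0, 0, 0, 0, 0], [-45, 0, 20, 0, 0, 0], [-45, 0, 30, 0, 0, 0], [-20, 0, 30, 0, 0, 0], [0, 0, 10, 0, 0, 0], [0, 0, 0, 0, 0, 0]]}}

```text
clock: 33.95
position: [0.4152, -0.4105, 0.2817]
tool_rot: [2.666, 1.565, -0.538]
force: [0.6, -0.5, -0.4]
grip_width: 0.0005
```

```bash
python3 - <<'E'
from h import *
import pickle
T=jj();pickle.dump(observe(),open('s26.pkl','wb'))
cv2.imwrite('pics/w26.png',grab_frame('wrist')[:,:,::-1])
im=grab_frame('scene')[:,:,::-1];cv2.imwrite('pics/scene26.png',im)
cv2.imwrite('pics/top26.png',grab_frame('top')[:,:,::-1])
im=cv2.imread('pics/w26.png');cv2.imwrite('pics/w26z.png',cv2.resize(im,None,fx=1.56,fy=1.56,interpolation=cv2.INTER_CUBIC))
C=cam('wrist',pickle.load(open('s26.pkl','rb')))
for th in (0,.05,.1):
  print(th,[(proj(C,s2+jx*a+jy*(-.042+.096*np.cos(th))+[0,0,.034+.096*np.sin(th)])[0]*1.56).round(1).tolist() for a in(-.045,-.005)])
print(nets.pinpoint('wrist','leaf_edge')[:2],nets.pinpoint('scene','leaf_edge')[:2])
print([(proj(cam('scene'),s2+jx*-.025+jy*.048+[0,0,.028])[0]).round(1),(proj(C,s2+jx*-.025+jy*.048+[0,0,.028])[0]).round(1)])
E
```

```text
TCP jig mm [-25.  -71.3 223.7] F [ 0.4  0.6 -0.4] t 33.95
0 [[368.1, 74.8], [427.8, 74.8]]
0.05 [[367.6, 74.0], [428.3, 74.0]]
0.1 [[367.2, 73.6], [428.8, 73.5]]
[{'location': [252.4, 56.0], 'p': 0.9}] [{'location': [199.1, 147.7], 'p': 0.5}]
[array([196.2, 149.3]), array([255.1,  54.9])]
```

View pics/w26z.png

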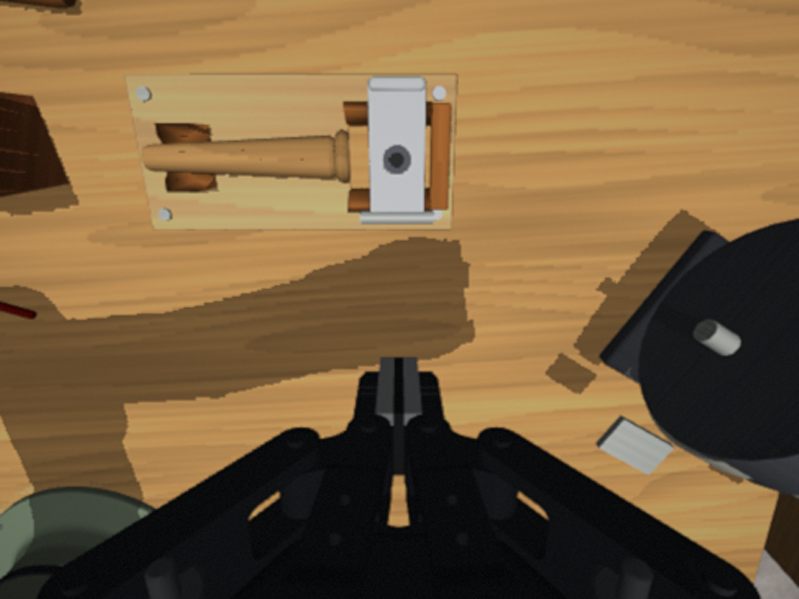

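View pics/scene26.png

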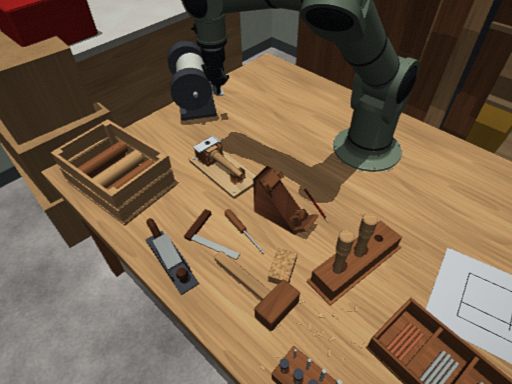

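```bash
python3 -c "
from workcell import bot,observe
print(observe()['clock']);print(bot.job_done())"
```

```text
34.2
the job is handed in; nothing more can be done
None
```

The job is done and handed in at 34.2 s of the 69 s allowed; no verdict came back.

**What I did:**
1. Lifted the leg straight out of the rack by its square head and laid it on the block with its foot against the ledge. I let go and backed clear.
2. Took it again by the side of the shaft and lowered it level into the jig until the head touched the seat floor. I slid it into the end stop and released it.
3. Nudged the foot end again to be sure: the leg did not move, and the push built to about 17 N.
4. Swung the leaf shut with the closed fingers and drew the arm away.

**Last checks:**
- **Leaf:** the wrist view shows it flat over the seated head. The fingertips bottomed out within 1 mm of the expected height of its top face.
- **Leg:** in the wrist view the head is in the square seat and the foot lies in the V. Before the leaf was shut, the head end measured flush with the stop to within about 1 mm.
- **Bystanders:** both spindles and the other bench items look unmoved in the final scene picture. This was by eye only.

**What did not quite agree:**
- The stop lay about 2.8 mm further on than the cameras had put it, so I relied on contact.
- The last push on the shut leaf peaked at about 46 N. It was with the fingertips, not the arm or gripper body, and I backed off at once. The 40 N limit is stated for the arm and body, so I can't rule out that it was counted.

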